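# Load the tube roller mixer and start the run

## Task

Move every sample tube from the cradle onto the roller mixer, one tube to a lane, lying centred along the rollers, and hang the orange run marker astride the mixer's bar so that it hangs freely, level along the bar. Only when all tubes lie in their lanes and the marker hangs, switch the mixer fully on with its lever. Leave the other things on the bench alone.

Things in the scene. Friction and masses are not known exactly. Their poses are not given: they have to be found in the camera images.
- mixer: Tube roller mixer, fixed, 205 x 292 x 125 mm. Origin on the worktop at the middle of the rollers; z up. Three lanes along its y at x = -62, 0, +62 mm; any tube may go in any lane, resting on four wheels with its axis 65.6 mm above the worktop. The rollers do not turn. Frame plates at y = -55, +55 mm are 44 mm high; bar at y = +120 mm; motor housing and lever at y = -113 mm
- lane_0 (a point): Point on the axis of a tube lying centred in the lane at x = -62 mm (axes as the mixer's). A lane is two rows of rubber wheels, 26 mm across, axes at lane x -19, +19 mm and z = 45 mm, 14 mm wide at y = -35, +35 mm, on steel shafts 6 mm thick. Between y = -28 and +28 mm there are only the shafts (top z = 48 mm), so fingers can reach down beside the tube there
- lane_1 (a point): the same for the lane at x = 0
- lane_2 (a point): the same for the lane at x = +62 mm
- bar_top (a point): top of the middle of the mixer's round steel bar: 14 mm thick, level along the mixer's x, 125 mm above the worktop, 158 mm free between its two posts; free space on both sides and beneath
- switch (a joint): toggle lever of the mixer, rad: 0 = off (leaning towards the mixer's -x), 1.0 = fully on (leaning towards +x); stays where it is left; light (under 5 N at its tip)
- switch_tip (a point): centre of the red ball, 26 mm across, on the end of the switch lever; moves with it on an arc of 50 mm radius about an axis along the mixer's y at x = 0, y = -113 mm, z = 58 mm (off: ball at x = -24 mm, z = 102 mm; on: x = +24 mm). Under it is a block 70 x 50 mm, 61 mm high. Push it from its -x side towards the mixer's +x
- cradle: Tube cradle, fixed, 190 x 100 mm, origin on the worktop at its middle; three places for tubes along its y at x = -62, 0 and +62 mm. Two rows of V supports (12 mm wide, at y = -36 and +36 mm) carry a tube with its axis 55 mm above the worktop; between the rows the middle 60 mm is open down to the base plate (top z = 10 mm)
- run_marker: Rigid orange saddle board (inverted V with a flat top) that stands on its two feet like a tent, or hangs astride the bar; 76 mm long along its x (the ridge), 61 mm over its feet along its y, 106 mm high, 100 g, 4 mm thick; weighted black foot strips, 44 mm clear between them. Origin on the ground between the feet, z up. Hung, its origin is 70 mm below the top of the bar
- marker_seat (a point): middle of the underside of the run marker's flat top, 70 mm above its origin, 18 mm wide across; it rests on the bar; from there the legs spread 14 degrees outwards
- marker_handle (a point): middle of the marker's black square stub handle, 90 mm above its origin: 18 x 18 mm, sides along the marker's x and y, from 74 to 106 mm above the origin, standing on the flat top (76 x 26 mm)
- microscope: Microscope with binocular head, fixed, between the cradle and the mixer, 420 mm high, within 120 mm of its origin to either side: carry things over it, over its front half (wall cabinets begin 650 mm above the worktop behind x = 0.57 m, and a raised shelf, top 231 mm high, behind x = 0.64 m)
- tube_a: White capped sample tube, 140 mm long, body 30 mm across, blue six-sided cap 34 mm over flats on the last 24 mm at its +y end, 60 g; may be absent (None). Origin on the axis at mid length; y runs along the axis; it may be rolled to any angle about it. At the start it lies in the cradle
- tube_b: White capped sample tube, 140 mm long, body 30 mm across, blue six-sided cap 34 mm over flats on the last 24 mm at its +y end, 60 g; may be absent (None). Origin on the axis at mid length; y runs along the axis; it may be rolled to any angle about it. At the start it lies in the cradle
- tube_c: White capped sample tube, 140 mm long, body 30 mm across, blue six-sided cap 34 mm over flats on the last 24 mm at its +y end, 60 g; may be absent (None). Origin on the axis at mid length; y runs along the axis; it may be rolled to any angle about it. At the start it lies in the cradle
- immersion_oil: bystander, small clear dropper bottle with black dropper cap, 32 x 32 x 88 mm, origin at the centre of its underside; leave it alone
- objective_can: bystander, small black screw canister with blue band, 34 x 34 x 50 mm, origin at the centre of its underside; leave it alone
- spare_eyepiece: bystander, black eyepiece standing on the worktop, 35 x 35 x 52 mm, origin at the centre of its underside; leave it alone
- marker_red: bystander, felt pen with red cap lying down, 16 x 135 x 11 mm, origin at the centre of its underside; leave it alone
- spectacles: bystander, folded black spectacles, 20 x 125 x 40 mm, origin at the centre of its underside; leave it alone
- petri_c: bystander, small clear culture dish, 65 mm across, 17 mm high, origin at the centre of its underside; leave it alone
- timer: bystander, white bench timer, 66 x 66 x 20 mm, origin at the centre of its underside; leave it alone
Things that resemble listed ones, but are neither listed nor needed, are in the scene too. Of the things that look like the run_marker, the larger one is meant.

How it is judged:
By the outcome, as a careful person would: the job done as asked, in the order asked, and still so for the second after the job is handed in, with the robot touching nothing.
Of tube_a, tube_b, tube_c only 2 to 3 are there at a start; the rules pass over those that are not, and their reading is None.
At some moment in a run one of run_marker may be knocked a few centimetres aside while the robot is not near it.
Once in a run the grip may slacken for a moment while it holds something.
It also fails if it takes over 210 s, if anything falls off the work surface, if the arm or the gripper's body presses on something with over 40 N, if the wrist force passes 120 N, or if a joint passes its speed limit or range.

## Robot

A 6-joint arm with a two-finger parallel gripper is mounted at the origin on a cart in front of the work surface, level with it; the furniture and walls round the work are solid. World frame = base frame: x ahead of the robot, y to its left, z up, the work surface at z = 0. Lengths are in m, angles in rad, forces in N, time in s.
With the tool pointing down it reaches from about 0.35 to 0.85 m from the base axis. Payload 8.1 kg.
Tool frame: the origin (TCP) lies between the finger pads; the fingertips stand 25 mm ahead of it and the grasp point (between the pads) lies 6 mm ahead of it (finger_overhang is the distance from the TCP to the fingertips, in m); z points along the fingers, y is the direction in which the jaws open and shut (so a half turn about z gives the same grasp; the last joint's range is limited). The gripper opens to 85 mm and grips with 20 to 120 N. Pads are 22 mm wide; open, the fingers measure 114 mm over their backs; the gripper's body (76 mm by 85 mm) begins 54 mm behind the grasp point. The pads swing forward as they close: fully open they stand 13 mm farther back than shut.
Start: joints at [1.262, 0.13, 1.488, -0, 1.523, -0.085], TCP at [0.133, 0.585, 0.256] pointing down, gripper open.
Joint ranges: [-2.96, 2.96], [-0.89, 2.26], [0.02, 2.5], [-1.34, 4.48], [0, 2.73], [-2.66, 2.66]. Speed limits (rad/s): [2.39, 2.39, 2.79, 3.14, 3.14, 3.14].

## Interface

Orientations are given as a unit quaternion [w, x, y, z].
In Python, from plant import * gives the robot as it stands.
- The arm moves only by the tool jog_arm, never from a script. Its argument "moves" is a list of rows, each a list of 7 numbers: the turn, a rotation vector about the tool's x, y, z in degrees, then the shift along the tool's x, y, z in m, then the opening, from -1 (shut) to 1 (fully open). A call has 1 to 5 rows; each row is the pose to reach, as a shift and turn from the pose commanded when the call began, along the tool's axes at that moment; what a row does not reach only later rows make up. A row lasts 1/10 s, in which the tool goes at most 50 mm and 8.59 degrees, less where a joint would pass 70% of its speed; a pose out of reach is approached as far as the arm can. A call with a gripper value outside its range is refused whole. The fingers move at their own pace and stop on an object; the grip force is fixed at half the most. Time passes only in rows, so rows that repeat a pose let the fingers close. It gives the time, the measured TCP pose, the force and the opening at its end, in the units of the state.
- sense(): the state, without advancing time (a new reading comes with each control period).
- camera(name): name is "scene" or "top" or "wrist"; returns a dict with "color" (480x640x3 uint8, blue, green, red), "intrinsics" (3x3 intrinsics, pixels), "R" (3x3) and "t" (3): a world point X has camera coordinates R X + t. Camera axes: x right, y down, z forward; pixel columns grow to the right and rows downward; lengths in m; the calibration is good to about 2 mm. The wrist camera is an equidistant fisheye: a pixel r from the principal point sees the ray r / f radians off the axis. A picture is of the moment at which its call begins. There is no depth.
- finish_job(): hands the job in, once; it reports no verdict.
The state is a dict: "time_s": time; "q": joint angles; "dq": joint speeds; "effort": joint torques, N m; "tool_pos": TCP position; "tcp_rot": TCP orientation; "wrist_force": force on the tool from outside, world axes, zero at the start; "moment": the same for the moment, N m; "width": finger opening in m.
Only numpy, scipy, OpenCV 4.12 (cv2) and the standard library are available. Lean on these libraries where they do the work, as an engineer would, in place of code of your own. Each camera call takes 0.05 s, during which the arm holds its last target.

## Working session

There is one attempt and no reset: what is moved stays moved. The work goes in short steps, Python scripts to look and compute and a tool call to move; the robot and the scene stay as the last step left them, time stands still between calls to the robot, and variables do not carry over. Pictures are saved under pics/ and viewed, and the job is handed in when it is done.

Besides the shell and the picture viewer there is one more tool, called after ">>>" as a command line: name --pt "numbers of a row" for each row, then --argument value for the rest. jog_arm: Moves the arm, as the interface text tells. Its arguments: {"type":"object","properties":{"moves":{"type":"array"}},"required":["moves"]}

```bash
ls; mkdir -p pics
cat > h.py <<'E'
from plant import *
import numpy as np, cv2
def snap(n,f):
    c=camera(n); cv2.imwrite('pics/'+f,c['color']); 
    np.savez('pics/'+f+'.npz',**{k:np.array(c[k]) for k in('color','intrinsics','R','t')}); return c
def load(f): return dict(np.load('pics/'+f+'.npz'))
def ray(c,u,v,fish=False):
    K=c['intrinsics']; x=(u-K[0,2])/K[0,0]; y=(v-K[1,2])/K[1,1]
    if fish:
        r=np.hypot(x,y); d=np.array([x/r*np.sin(r),y/r*np.sin(r),np.cos(r)]) if r>0 else np.array([0,0,1.])
    else: d=np.array([x,y,1.])
    R=c['R']; return -R.T@c['t'], R.T@d
def onz(c,u,v,z,fish=False):
    o,d=ray(c,u,v,fish); return o+d*(z-o[2])/d[2]
def proj(c,X,fish=False):
    p=c['R']@np.array(X)+c['t']; K=c['intrinsics']
    if fish:
        th=np.arctan2(np.hypot(p[0],p[1]),p[2]); s=np.hypot(p[0],p[1]); return K[:2,:2]@(p[:2]/s*th)+K[:2,2]
    return (K@p)[:2]/p[2]
E
python3 - <<'E'
from h import *
for n in('scene','top','wrist'):
    c=snap(n,n+'0.png'); print(n,c['intrinsics'].tolist(),-c['R'].T@c['t'],c['R'].round(3).tolist())
print(sense())
E
```

```text
pics
scene [[514.8608825765157, 0.0, 322.41226093810866], [0.0, 514.8608825765157, 239.63758012811587], [0.0, 0.0, 1.0]] [-0.84465813  0.15269014  0.83748679] [[-0.007, -1.0, -0.005], [-0.492, 0.008, -0.871], [0.871, -0.003, -0.492]]
top [[593.3750390774254, 0.0, 308.3434593711707], [0.0, 593.3750390774254, 244.37710697655712], [0.0, 0.0, 1.0]] [0.0876636  0.15026938 1.79820529] [[0.019, -1.0, -0.006], [-0.977, -0.017, -0.212], [0.212, 0.01, -0.977]]
wrist [[371.64829954431775, 0.0, 318.89572467404105], [0.0, 371.64829954431775, 237.228519102653], [0.0, 0.0, 1.0]] [0.06851121 0.60017185 0.37348536] [[0.221, 0.975, -0.001], [0.942, -0.214, 0.259], [0.253, -0.059, -0.966]]
{'time_s': 0.15, 'q': array([ 1.26165174e+00,  1.31010550e-01,  1.48901741e+00, -5.26330559e-07,
        1.52300957e+00, -8.53907903e-02]), 'dq': array([ 0.00030593, -0.00199451, -0.00338623, -0.00165588, -0.00050206,
       -0.00068015]), 'effort': array([ 9.93986323e-04, -5.70062363e+01, -5.01161313e+01, -1.32138043e-04,
        9.53187671e-03,  2.84400795e-05]), 'tool_pos': array([0.13299021, 0.58468067, 0.25547817]), 'tcp_rot': array([-1.41332952e-04,  1.11643617e-01,  9.93748047e-01, -7.08476115e-04]), 'wrist_force': array([-0.62048072,  0.04263454, -0.13262077]), 'moment': array([ 0.00050214, -0.04287623, -0.0253098 ]), 'width': 0.08517642492208204}
```

View pics/scene0.png

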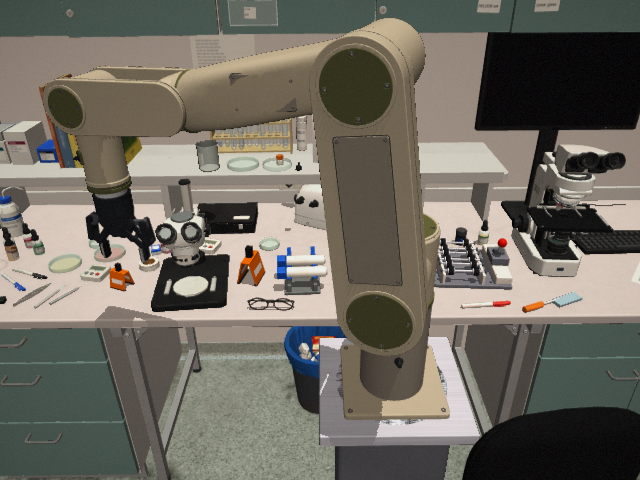

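View pics/top0.png

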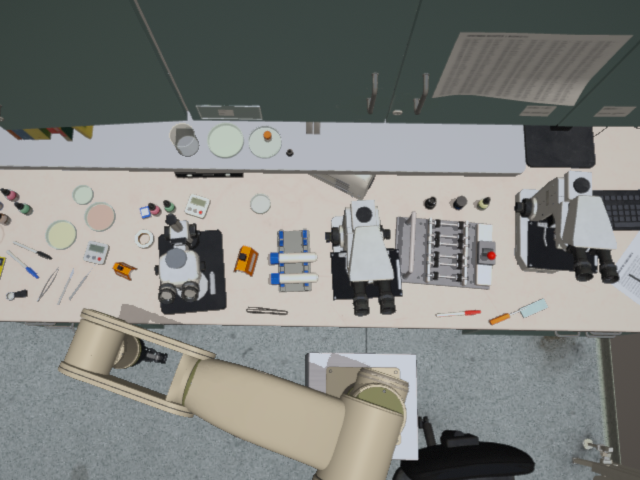

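View pics/wrist0.png

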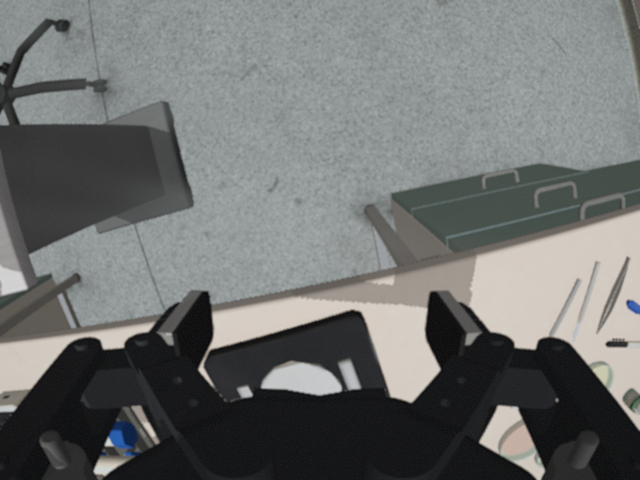

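Run:
```python
from h import *
c=load('top0.png'); im=c['color']
cv2.imwrite('pics/top0a.png',cv2.resize(im[180:320,220:340],None,fx=5,fy=4.2857,interpolation=cv2.INTER_CUBIC))
cv2.imwrite('pics/top0b.png',cv2.resize(im[180:320,380:520],None,fx=4.2,fy=4.2,interpolation=cv2.INTER_CUBIC))
for n,u,v,z in [('tube1cap',278,259,.055),('tube2',278,280,.055),('ball',491,255,.102),('barish',403,250,.125),('markerhandle',245,260,.09),('small',124,270,.07),('cradle',293,262,.01)]:
    print(n,onz(c,u,v,z).round(3))
```

```text
tube1cap [0.419 0.259 0.055]
tube2 [0.356 0.257 0.055]
ball [ 0.433 -0.364  0.102]
barish [ 0.438 -0.105  0.125]
markerhandle [0.408 0.353 0.09 ]
small [0.375 0.712 0.07 ]
cradle [0.419 0.215 0.01 ]
```

View pics/top0a.png

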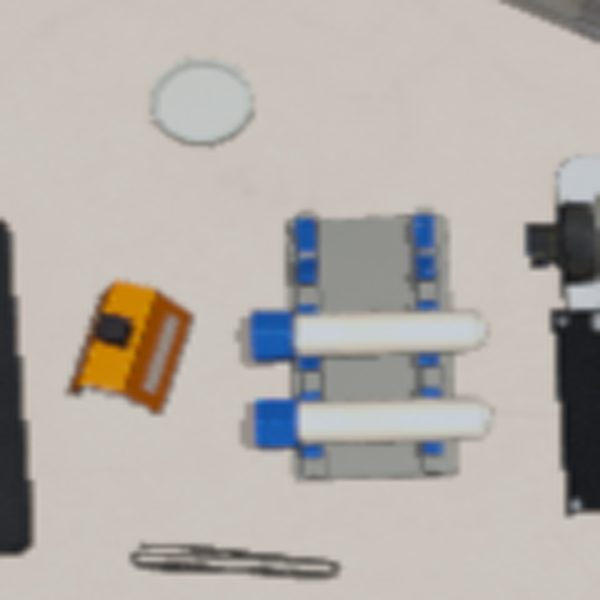

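View pics/top0b.png

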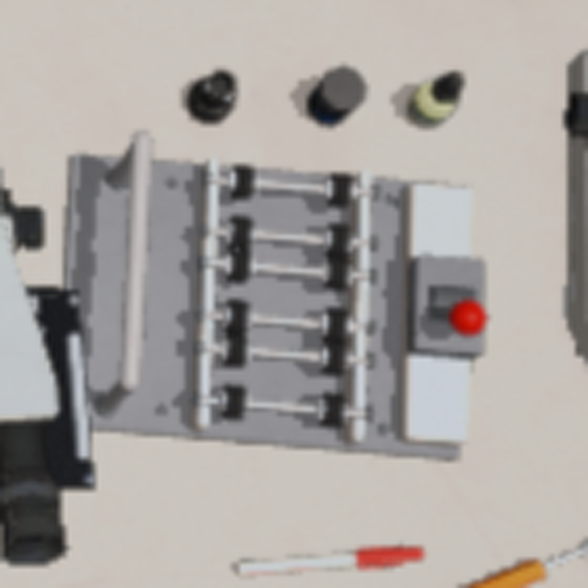

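```bash
cat >> h.py <<'E'
from scipy.spatial.transform import Rotation as Ro
def Rt(q): return Ro.from_quat([q[1],q[2],q[3],q[0]]).as_matrix()
def down(jaw):
    a=np.deg2rad(jaw); y=np.array([np.cos(a),np.sin(a),0]); z=np.array([0,0,-1.]); x=np.cross(y,z); return np.c_[x,y,z]
def go(pos,jaw):
    s=sense(); R=Rt(s['tcp_rot']); 
    rv=Ro.from_matrix(R.T@down(jaw)).as_rotvec(degrees=True); d=R.T@(np.array(pos)-s['tool_pos'])
    print('t',s['time_s'],'pos',s['tool_pos'].round(4),'w',round(s['width'],4),'F',s['wrist_force'].round(1),'jawdir',R[:,1].round(3))
    print('ROW',rv.round(2),d.round(4)); return rv,d
E
python3 - <<'E'
from h import *
go([.133,.585,.54],77)
c=load('top0.png')
for u0,v0,u1,v1 in [(270,258.2,317.6,257),(271.2,278.9,318.4,278)]:
    a=onz(c,u0,v0,.055);b=onz(c,u1,v1,.055); print(a,b,(a+b)/2,np.linalg.norm(a-b))
E
```

```text
t 0.15 pos [0.133  0.5847 0.2555] w 0.0852 F [-0.6  0.  -0.1] jawdir [ 0.222  0.975 -0.001]
ROW [-0.08 -0.01  0.18] [ 1.000e-04 -1.000e-04 -2.845e-01]
[0.42126619 0.28251591 0.055     ] [0.4273792 0.1401692 0.055    ] [0.42432269 0.21134256 0.055     ] 0.14247790510675085
[0.35876231 0.27693483 0.055     ] [0.36391413 0.13682879 0.055     ] [0.36133822 0.20688181 0.055     ] 0.14020072128445427
```

>>> jog_arm --pt "0 0 0 0 0 -0.05 0.3" --pt "0 0 0 0 0 -0.1 0.3" --pt "0 0 0 0 0 -0.15 0.3" --pt "0 0 0 0 0 -0.2 0.3" --pt "0 0 0 0 0 -0.25 0.3"

```text
time_s: 0.65
tool_pos: [0.133, 0.5846, 0.5081]
tcp_rot: [-0.0, 0.112, 0.994, -0.0]
wrist_force: [-0.1, 0.3, -0.8]
width: 0.0555
```

>>> jog_arm --pt "0 0 8 -0.033 -0.031 -0.01 0.3" --pt "0 0 16 -0.066 -0.062 -0.01 0.3" --pt "0 0 24 -0.1 -0.093 -0.01 0.3" --pt "0 0 32 -0.133 -0.124 -0.01 0.3" --pt "0 0 40 -0.167 -0.154 -0.01 0.3"

```text
time_s: 1.15
tool_pos: [0.2623, 0.3963, 0.5161]
tcp_rot: [0.0, 0.447, 0.894, -0.0]
wrist_force: [0.7, -0.0, 0.0]
width: 0.0556
```

Run:
```python
from h import *
go([.39,.21,.45],2.4)
```

```text
t 1.15 pos [0.2623 0.3963 0.5161] w 0.0556 F [ 0.7 -0.   0. ] jawdir [ 0.8  0.6 -0. ]
ROW [-1.000e-02  1.000e-02  3.448e+01] [-0.2256 -0.0096  0.0661]
```

>>> jog_arm --pt "0 0 8 -0.045 -0.002 0 0.3" --pt "0 0 16 -0.09 -0.004 0.02 0.3" --pt "0 0 24 -0.135 -0.006 0.05 0.3" --pt "0 0 32 -0.18 -0.008 0.09 0.3" --pt "0 0 34.5 -0.226 -0.01 0.13 0.3"

```text
time_s: 1.65
tool_pos: [0.3801, 0.2259, 0.4018]
tcp_rot: [0.0, 0.692, 0.722, 0.0]
wrist_force: [0.6, 0.2, -0.1]
width: 0.0555
```

Run:
```python
from h import *
go([.36,.21,.2],2.4)
c=snap('wrist','w1.png')
go([.36,.21,.2],2.4)
```

```text
t 1.65 pos [0.3801 0.2259 0.4018] w 0.0555 F [ 0.6  0.2 -0.1] jawdir [0.999 0.041 0.001]
ROW [ 0.04 -0.02 -0.04] [-0.0151 -0.0209  0.2017]
t 1.7 pos [0.3812 0.2214 0.3947] w 0.0554 F [ 3.3 -3.3 -4. ] jawdir [ 0.999  0.038 -0.007]
ROW [-0.39  0.35 -0.23] [-0.0094 -0.0203  0.1949]
```

View pics/w1.png

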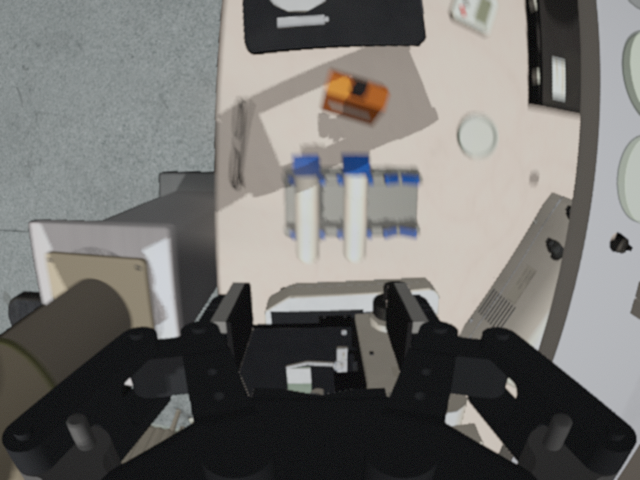

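Run:
```python
from h import *
c=snap('wrist','w2.png')
for z in(.1,.2,.3,.42): print(z,onz(c,350,290,z,1).round(3))
m=cv2.inRange(cv2.cvtColor(c['color'],cv2.COLOR_BGR2HSV),(105,150,60),(130,255,255))
n,l,s,ce=cv2.connectedComponentsWithStats(m)
for i in range(1,n):
    if s[i,4]>40: print(s[i],ce[i].round(1),onz(c,*ce[i],.055,1).round(4))
cv2.imwrite('pics/w2c.png',cv2.resize(c['color'][60:320,220:440],None,fx=2.3,fy=2.3,interpolation=cv2.INTER_CUBIC))
go([.36,.21,.2],2.4)
```

```text
0.1 [0.421 0.111 0.1  ]
0.2 [0.41  0.154 0.2  ]
0.3 [0.4   0.197 0.3  ]
0.42 [0.388 0.249 0.42 ]
[343 147  26  19 481] [355.2 156.1] [0.4213 0.2676 0.055 ]
[292 148  25  14 267] [305.6 153.4] [0.3605 0.2682 0.055 ]
[386 167  13   9  99] [391.8 171. ] [0.4681 0.2517 0.055 ]
[404 167  16   9 126] [411.4 171.3] [0.4932 0.253  0.055 ]
t 1.75 pos [0.3798 0.2234 0.3968] w 0.0555 F [0.1 0.  0.3] jawdir [ 0.999  0.04  -0.008]
ROW [-0.45  0.27 -0.1 ] [-0.0117 -0.0188  0.197 ]
```

View pics/w2c.png

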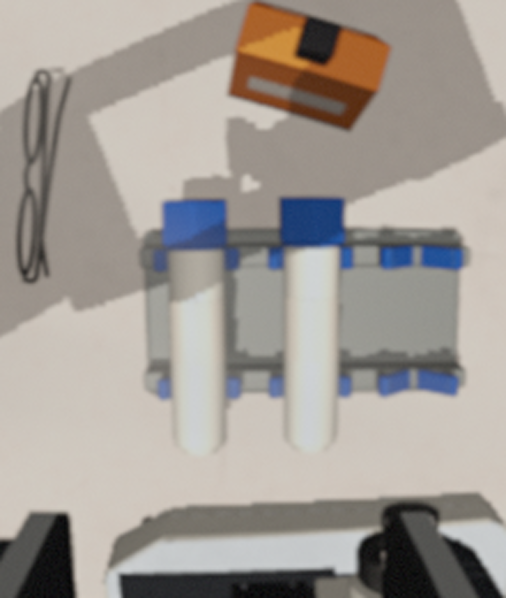

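Run:
```python
from h import *
c=load('w2.png')
f=lambda x,y,z: onz(c,x/2.3+220,y/2.3+60,z,1)
for n,a,b in [('near',(195,201),(200,455)),('far',(312,199),(311,451))]:
    A=f(*a,.055);B=f(*b,.055); print(n,A.round(4),B.round(4),((A+B)/2).round(4),np.linalg.norm(A-B), np.rad2deg(np.arctan2(-(A-B)[0],(A-B)[1])))
# cradle base corners z=.01 approx; marker handle top z .106 
print('handle',f(320,37,.106), f(245,3,.07),f(390,45,.07))
# V rows centers (y mid of two blue rows)
for p in [(155,259),(455,257),(160,387),(455,382)]: print(f(*p,.06).round(4))
```

```text
near [0.3592 0.2757 0.055 ] [0.3663 0.1344 0.055 ] [0.3627 0.205  0.055 ] 0.14141546246361825 2.8988667716123455
far [0.4212 0.2794 0.055 ] [0.4289 0.1393 0.055 ] [0.425  0.2093 0.055 ] 0.1403795354617238 3.123938227561723
handle [0.41692591 0.35847091 0.106     ] [0.38138899 0.38073843 0.07      ] [0.45670699 0.36331472 0.07      ]
[0.3392 0.2443 0.06  ]
[0.5003 0.2534 0.06  ]
[0.3434 0.1743 0.06  ]
[0.5067 0.184  0.06  ]
```

Run:
```python
from h import *
go([.4245,.21,.16],2.8)
```

```text
t 1.75 pos [0.3798 0.2234 0.3968] w 0.0555 F [0.1 0.  0.3] jawdir [ 0.999  0.04  -0.008]
ROW [-0.45  0.27 -0.5 ] [-0.0141  0.0459  0.2365]
```

>>> jog_arm --pt "-0.4 0.3 -0.5 -0.014 0.046 0.04 0.3" --pt "-0.4 0.3 -0.5 -0.014 0.046 0.09 0.3" --pt "-0.4 0.3 -0.5 -0.014 0.046 0.14 0.3" --pt "-0.4 0.3 -0.5 -0.014 0.046 0.19 0.3" --pt "-0.4 0.3 -0.5 -0.014 0.046 0.236 0.3"

```text
time_s: 2.25
tool_pos: [0.4262, 0.2162, 0.1705]
tcp_rot: [0.001, 0.687, 0.727, 0.005]
wrist_force: [-0.0, -0.6, 0.2]
width: 0.0556
```

Run:
```python
from h import *
c=snap('wrist','w3.png')
go([.4245,.21,.067],2.8)
```

```text
t 2.3 pos [0.4212 0.2143 0.1609] w 0.0555 F [-3.8 -1.3 -8.6] jawdir [ 0.998  0.056 -0.004]
ROW [-0.25 -0.11  0.42] [-0.0047  0.0035  0.0939]
```

View pics/w3.png

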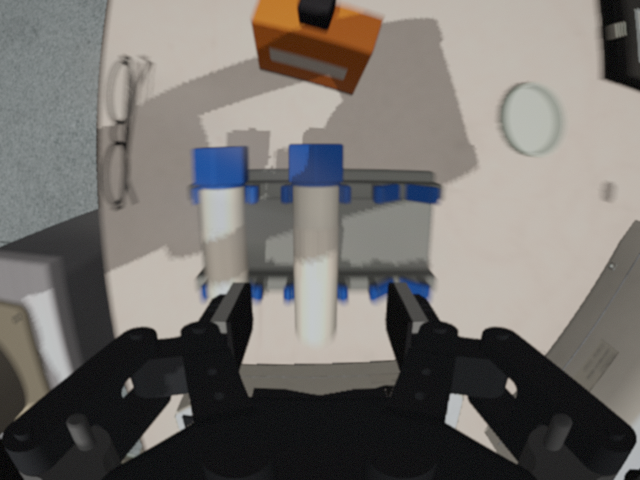

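>>> jog_arm --pt "0 0 0.5 -0.005 0.003 0.03 0.3" --pt "0 0 0.5 -0.005 0.003 0.06 0.3" --pt "0 0 0.5 -0.005 0.003 0.08 0.3" --pt "0 0 0.5 -0.005 0.003 0.094 0.3" --pt "0 0 0.5 -0.005 0.003 0.094 0.3"

```text
time_s: 2.8
tool_pos: [0.4292, 0.2114, 0.0768]
tcp_rot: [-0.0, 0.69, 0.724, 0.003]
wrist_force: [-0.7, 0.0, 1.1]
width: 0.0555
```

Run:
```python
from h import *
go([.4245,.21,.067],2.8)
```

```text
t 2.8 pos [0.4292 0.2114 0.0768] w 0.0555 F [-0.7  0.   1.1] jawdir [0.999 0.047 0.005]
ROW [ 0.26 -0.26 -0.09] [-0.0012 -0.0048  0.0098]
```

>>> jog_arm --pt "0.2 -0.2 0 -0.001 -0.005 0.01 0.3" --pt "0.2 -0.2 0 -0.001 -0.005 0.01 0.3"

```text
time_s: 3.0
tool_pos: [0.4247, 0.2102, 0.0676]
tcp_rot: [0.0, 0.69, 0.724, 0.002]
wrist_force: [0.1, -0.3, 0.2]
width: 0.0555
```

Run:
```python
from h import *
go([.4245,.21,.067],2.8)
```

```text
t 3.0 pos [0.4247 0.2102 0.0676] w 0.0555 F [ 0.1 -0.3  0.2] jawdir [0.999 0.047 0.003]
ROW [ 0.17 -0.09 -0.1 ] [-0.0002 -0.0002  0.0006]
```

>>> jog_arm --pt "0 0 0 0 0 0 -1" --pt "0 0 0 0 0 0 -1" --pt "0 0 0 0 0 0 -1" --pt "0 0 0 0 0 0 -1" --pt "0 0 0 0 0 0 -1"

```text
time_s: 3.5
tool_pos: [0.4253, 0.2103, 0.0687]
tcp_rot: [0.001, 0.69, 0.723, 0.002]
wrist_force: [-4.7, -0.6, 6.9]
width: 0.0281
```

>>> jog_arm --pt "0 0 0 0 0 0 -1" --pt "0 0 0 0 0 -0.02 -1" --pt "0 0 0 0 0 -0.05 -1" --pt "0 0 0 0 0 -0.09 -1" --pt "0 0 0 0 0 -0.14 -1"

```text
time_s: 4.0
tool_pos: [0.4234, 0.2093, 0.2078]
tcp_rot: [-0.0, 0.69, 0.723, 0.001]
wrist_force: [1.8, 0.3, -1.0]
width: 0.0282
```

Run:
```python
from h import *
c=snap('wrist','w4.png')
go([.4,.21,.52],2.8)
c=load('top0.png')
for n,p in [('scopeeye',(361,310)),('eyer',(388,305)),('head l',(330,240)),('headback',(365,205))]:
    print(n,[onz(c,*p,z).round(3).tolist() for z in (.2,.4)])
b=lambda x,y,z: onz(c,x/4.2+380,y/4.2+180,z).round(4)
for n,x,y,z in [('bar a',141,140,.12),('bar b',131,380,.12),('ball',468,318,.104),
 ('w1',242,183,.05),('w2',340,188,.05),('w11',234,401,.05),('w12',334,408,.05)]: print(n,b(x,y,z))
```

```text
t 4.05 pos [0.4278 0.211  0.2187] w 0.0277 F [3.4 2.6 9.2] jawdir [0.999 0.047 0.014]
ROW [ 0.81 -0.29 -0.12] [ 0.0018 -0.0236 -0.3017]
scopeeye [[0.256, 0.022, 0.2], [0.235, 0.038, 0.4]]
eyer [[0.271, -0.051, 0.2], [0.248, -0.025, 0.4]]
head l [[0.447, 0.108, 0.2], [0.402, 0.113, 0.4]]
headback [[0.549, 0.011, 0.2], [0.492, 0.028, 0.4]]
bar a [ 0.5496 -0.138   0.12  ]
bar b [ 0.38  -0.128  0.12 ]
ball [ 0.4303 -0.3641  0.104 ]
w1 [ 0.5379 -0.2223  0.05  ]
w2 [ 0.5354 -0.2928  0.05  ]
w11 [ 0.3784 -0.2122  0.05  ]
w12 [ 0.3746 -0.2828  0.05  ]
```

View pics/w4.png

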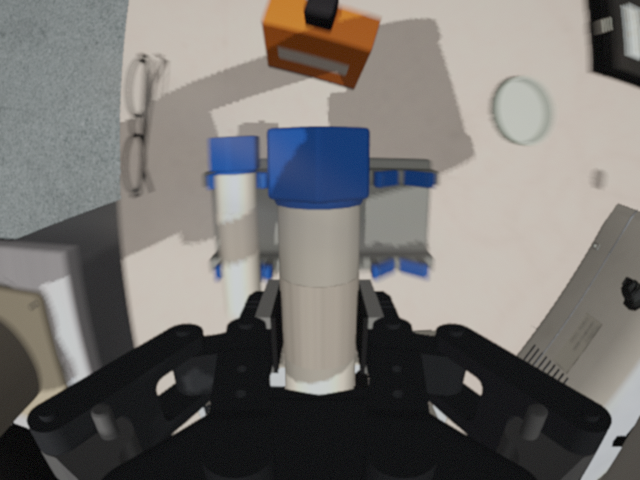

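>>> jog_arm --pt "0 0 0 0 0 -0.05 -1" --pt "0 0 0 0 -0.01 -0.1 -1" --pt "0 0 0 0 -0.02 -0.15 -1" --pt "0 0 0 0 -0.03 -0.2 -1" --pt "0 0 0 0 -0.03 -0.25 -1"

```text
time_s: 4.55
tool_pos: [0.3928, 0.2078, 0.4573]
tcp_rot: [0.001, 0.69, 0.724, 0.003]
wrist_force: [0.8, -0.1, -0.2]
width: 0.0282
```

Run:
```python
from h import *
go([.4,-.18,.52],-3.7)
```

```text
t 4.55 pos [0.3928 0.2078 0.4573] w 0.0282 F [ 0.8 -0.1 -0.2] jawdir [0.999 0.047 0.005]
ROW [ 0.28 -0.16  6.39] [-0.3876 -0.0107 -0.0637]
```

>>> jog_arm --pt "0.2 -0.2 0 -0.01 0 -0.045 -1" --pt "0.2 -0.2 1 -0.06 0 -0.055 -1" --pt "0.2 -0.2 2 -0.11 0 -0.06 -1" --pt "0.2 -0.2 3 -0.16 0 -0.06 -1" --pt "0.2 -0.2 4 -0.21 0 -0.06 -1"

```text
time_s: 5.05
tool_pos: [0.4031, -0.0023, 0.5151]
tcp_rot: [0.001, 0.715, 0.699, 0.0]
wrist_force: [0.5, 0.1, -0.5]
width: 0.0275
```

>>> jog_arm --pt "0 0 1 -0.05 0 0 -1" --pt "0 0 2 -0.1 0 0 -1" --pt "0 0 2.4 -0.15 0 0 -1" --pt "0 0 2.4 -0.18 0 0 -1" --pt "0 0 2.4 -0.19 0 0 -1"

```text
time_s: 5.55
tool_pos: [0.3985, -0.1935, 0.5141]
tcp_rot: [0.0, 0.731, 0.682, -0.001]
wrist_force: [0.1, 1.0, -0.8]
width: 0.0282
```

Run:
```python
from h import *
c=snap('wrist','w5.png')
go([.4,-.18,.52],-3.7)
```

```text
t 5.6 pos [ 0.3987 -0.1933  0.5141] w 0.0283 F [-0.1 -0.7 -1.2] jawdir [ 0.998 -0.068 -0.001]
ROW [-0.04  0.11 -0.23] [ 0.0133  0.0004 -0.006 ]
```

View pics/w5.png

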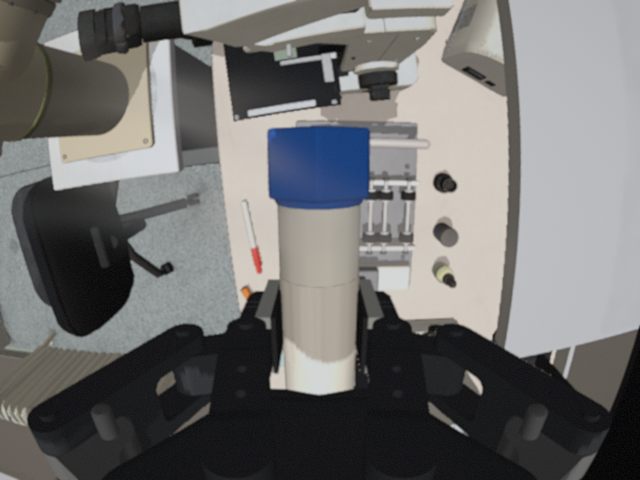

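Run:
```python
from h import *
go([.5,-.256,.27],-3.7)
```

```text
t 5.6 pos [ 0.3987 -0.1933  0.5141] w 0.0283 F [-0.1 -0.7 -1.2] jawdir [ 0.998 -0.068 -0.001]
ROW [-0.04  0.11 -0.23] [-0.0552  0.1055  0.2441]
```

>>> jog_arm --pt "0 0 0 -0.02 0.01 0.04 -1" --pt "0 0 0 -0.04 0.02 0.08 -1" --pt "0 0 0 -0.055 0.04 0.12 -1" --pt "0 0 0 -0.055 0.06 0.16 -1" --pt "0 0 0 -0.055 0.085 0.2 -1"

```text
time_s: 6.1
tool_pos: [0.4812, -0.2505, 0.3137]
tcp_rot: [0.001, 0.73, 0.684, -0.0]
wrist_force: [-0.3, -0.2, -0.4]
width: 0.0282
```

>>> jog_arm --pt "0 0 0 0 0.02 0.044 -1" --pt "0 0 0 0 0.02 0.044 -1" --pt "0 0 0 0 0.02 0.044 -1"

```text
time_s: 6.4
tool_pos: [0.5002, -0.2512, 0.27]
tcp_rot: [-0.001, 0.729, 0.684, -0.001]
wrist_force: [0.9, -0.5, -0.4]
width: 0.0282
```

Run:
```python
from h import *
c=snap('wrist','w6.png')
go([.5,-.256,.27],-3.7)
```

```text
t 6.45 pos [ 0.5008 -0.252   0.2722] w 0.0279 F [ 0.2 -0.8 -0.3] jawdir [ 0.998 -0.064  0.001]
ROW [0.07 0.13 0.05] [-0.004  -0.0005  0.0022]
```

View pics/w6.png

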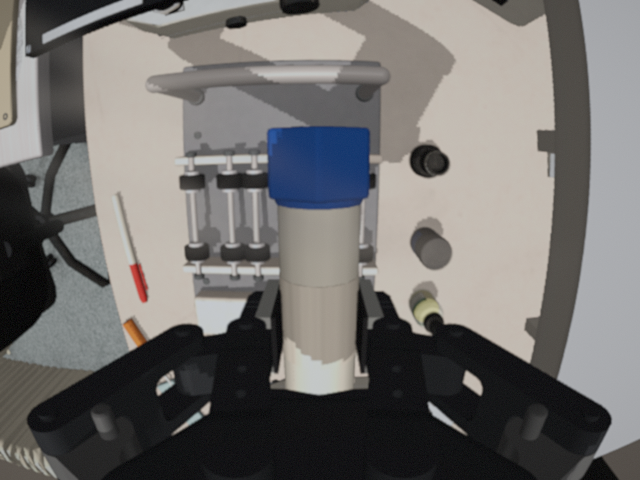

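```bash
cat >> h.py <<'E'
def fit2(P,M):
    P=np.array(P)[:,:2];M=np.array(M); pc,mc=P.mean(0),M.mean(0); A=(M-mc);B=(P-pc)
    th=np.arctan2((A[:,0]*B[:,1]-A[:,1]*B[:,0]).sum(),(A*B).sum()); c,s=np.cos(th),np.sin(th)
    R=np.array([[c,-s],[s,c]]); t=pc-R@mc; return t,np.rad2deg(th),(P-(M@R.T+t))
E
python3 - <<'E'
from h import *
c=load('w6.png')
W=[(191,182),(230,180),(257,180),(196,252),(235,254),(260,253)]
M=[(-.081,.035),(-.043,.035),(-.019,.035),(-.081,-.035),(-.043,-.035),(-.019,-.035)]
for z in (.045,.05):
    P=[onz(c,u,v,z,1) for u,v in W]; t,th,r=fit2(P,M); print(z,t.round(4),th.round(2)); print((r*1000).round(1).tolist())
for p in [(152,84),(388,76),(270,77)]: print(onz(c,*p,.118,1).round(4))
cv2.imwrite('pics/w6c.png',cv2.resize(c['color'][50:290,140:400],None,fx=3,fy=2.5,interpolation=cv2.INTER_CUBIC))
E
```

```text
0.045 [ 0.4585 -0.2546] -3.45
[[-1.7, 0.6], [-0.2, 1.2], [1.7, 0.5], [-2.1, 0.2], [0.5, -1.8], [1.8, -0.8]]
0.05 [ 0.4598 -0.2536] -3.45
[[-1.2, 0.1], [-0.3, 0.7], [1.3, 0.0], [-1.6, 0.7], [0.5, -1.3], [1.4, -0.2]]
[ 0.379  -0.1281  0.118 ]
[ 0.5563 -0.14    0.118 ]
[ 0.4713 -0.1361  0.118 ]
```

View pics/w6c.png

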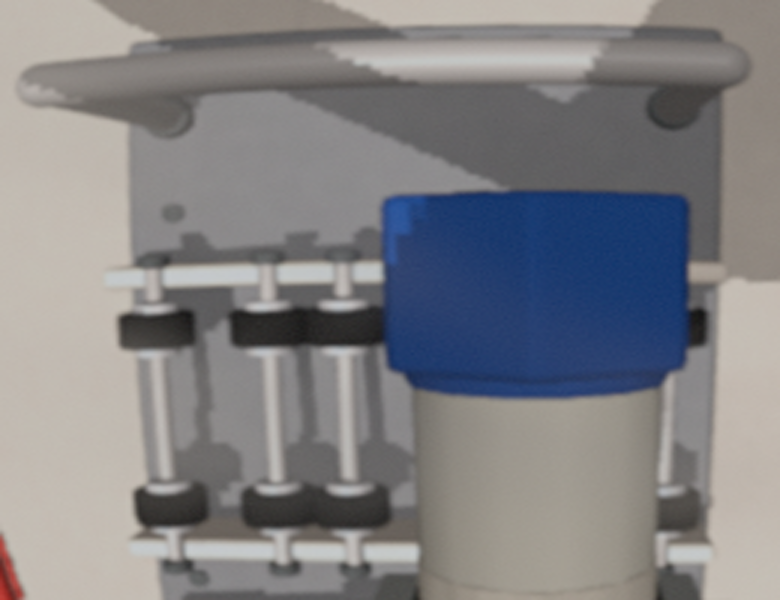

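Run:
```python
from h import *
c=load('w6.png')
W=[(157,330),(270,327),(346,325),(670,327),(171,505),(280,505),(352,505),(663,508)]
M=[(x,y) for y in(.035,-.035) for x in (-.081,-.043,-.019,.081)]
for z in (.045,.05):
    P=[onz(c,u/3+140,v/2.5+50,z,1) for u,v in W]; t,th,r=fit2(P,M); print(z,t.round(4),th.round(2)); print((r*1000).round(1).tolist())
    a=np.deg2rad(th);R=np.array([[np.cos(a),-np.sin(a)],[np.sin(a),np.cos(a)]])
    for m in [(-.062,0),(0,0),(.062,0),(0,.12),(-.024,-.113)]: print(m,(t+R@np.array(m)).round(4))
```

```text
0.045 [ 0.4582 -0.2546] -3.91
[[-0.3, -0.1], [-0.3, 0.2], [0.2, 0.5], [0.8, 0.0], [-0.5, -0.5], [-0.4, 0.0], [-0.2, 0.3], [0.8, -0.3]]
(-0.062, 0) [ 0.3963 -0.2504]
(0, 0) [ 0.4582 -0.2546]
(0.062, 0) [ 0.52   -0.2589]
(0, 0.12) [ 0.4664 -0.1349]
(-0.024, -0.113) [ 0.4265 -0.3657]
0.05 [ 0.4591 -0.2536] -3.91
[[0.6, -0.7], [0.0, -0.4], [0.2, -0.0], [-0.6, -0.4], [0.5, -0.1], [0.1, 0.5], [-0.1, 0.8], [-0.6, 0.3]]
(-0.062, 0) [ 0.3972 -0.2494]
(0, 0) [ 0.4591 -0.2536]
(0.062, 0) [ 0.5209 -0.2579]
(0, 0.12) [ 0.4673 -0.1339]
(-0.024, -0.113) [ 0.4274 -0.3647]
```

Run:
```python
from h import *
c=load('w6.png'); s=sense(); R=Rt(s['tcp_rot'])
for d in(.068,.07,.072): print(proj(c,s['tool_pos']+R@[d,0,.012+.0],1), proj(c,s['tool_pos']+R@[d,0,.012-.018],1))
go([.5203,-.2585,.1],-3.9)
go([.5203,-.2585,.079],-3.9)
```

```text
[323.08466733 137.17355484] [323.60600583 136.60235205]
[323.09570766 131.37103612] [323.61941031 129.85162202]
[323.10608582 125.57304906] [323.63180276 123.10802653]
t 6.45 pos [ 0.5008 -0.252   0.2722] w 0.0279 F [ 0.2 -0.8 -0.3] jawdir [ 0.998 -0.064  0.001]
ROW [0.07 0.13 0.25] [-0.0048  0.0197  0.1723]
t 6.45 pos [ 0.5008 -0.252   0.2722] w 0.0279 F [ 0.2 -0.8 -0.3] jawdir [ 0.998 -0.064  0.001]
ROW [0.07 0.13 0.25] [-0.0048  0.0197  0.1932]
```

>>> jog_arm --pt "0 0 0.3 -0.005 0.02 0.04 -1" --pt "0 0 0.3 -0.005 0.02 0.08 -1" --pt "0 0 0.3 -0.005 0.02 0.12 -1" --pt "0 0 0.3 -0.005 0.02 0.15 -1" --pt "0 0 0.3 -0.005 0.02 0.16 -1"

```text
time_s: 6.95
tool_pos: [0.5193, -0.2589, 0.11]
tcp_rot: [0.0, 0.732, 0.682, -0.001]
wrist_force: [-0.3, 0.9, -0.2]
width: 0.0279
```

>>> jog_arm --pt "0 0 0 0 0 0 -1"

```text
time_s: 7.05
tool_pos: [0.5201, -0.2594, 0.1117]
tcp_rot: [0.001, 0.732, 0.682, -0.0]
wrist_force: [-0.5, 0.5, -1.2]
width: 0.028
```

Run:
```python
from h import *
c=snap('wrist','w7.png')
go([.5203,-.259,.079],-3.9)
```

```text
t 7.1 pos [ 0.521  -0.2599  0.1132] w 0.0282 F [ 0.4  0.2 -1.3] jawdir [ 0.998 -0.07   0.003]
ROW [ 0.16  0.17 -0.13] [ 0.001  -0.0008  0.0342]
```

View pics/w7.png

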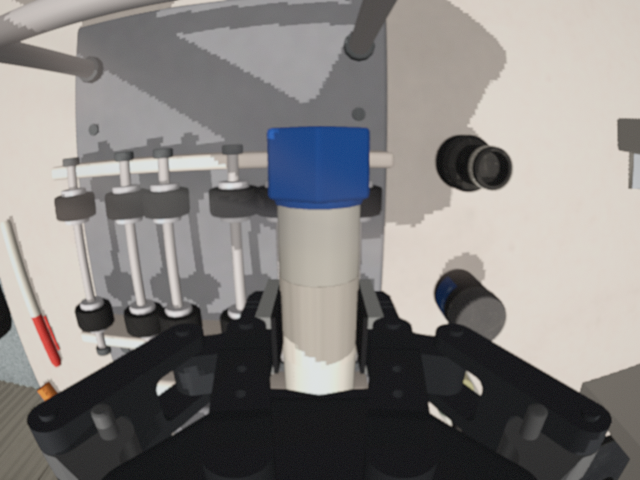

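>>> jog_arm --pt "0 0 0 0.001 -0.001 0.01 -1" --pt "0 0 0 0.001 -0.001 0.02 -1" --pt "0 0 0 0.001 -0.001 0.028 -1" --pt "0 0 0 0.001 -0.001 0.032 -1" --pt "0 0 0 0.001 -0.001 0.032 -1"

```text
time_s: 7.6
tool_pos: [0.5197, -0.2584, 0.0793]
tcp_rot: [0.001, 0.732, 0.682, -0.0]
wrist_force: [0.3, 2.0, 4.0]
width: 0.028
```

Run:
```python
from h import *
go([.5203,-.259,.077],-3.9)
```

```text
t 7.6 pos [ 0.5197 -0.2584  0.0793] w 0.028 F [0.3 2.  4. ] jawdir [ 0.998 -0.07   0.002]
ROW [ 0.09  0.1  -0.13] [-0.0006  0.0006  0.0023]
```

>>> jog_arm --pt "0 0 0 0 0 0 0.2" --pt "0 0 0 0 0 0 0.2" --pt "0 0 0 0 0 0 0.2" --pt "0 0 0 0 0 0 0.2" --pt "0 0 0 0 0 0 0.2"

```text
time_s: 8.1
tool_pos: [0.5189, -0.2583, 0.0785]
tcp_rot: [0.0, 0.731, 0.682, -0.001]
wrist_force: [1.1, -0.2, -0.5]
width: 0.0514
```

>>> jog_arm --pt "0 0 0 0 0 -0.02 0.2" --pt "0 0 0 0 0 -0.06 0.2" --pt "0 0 0 0 0 -0.11 0.2" --pt "0 0 0 0 0 -0.16 0.2" --pt "0 0 0 0 0 -0.2 0.2"

```text
time_s: 8.6
tool_pos: [0.5193, -0.2581, 0.2821]
tcp_rot: [0.002, 0.731, 0.682, -0.0]
wrist_force: [1.3, -0.1, 0.2]
width: 0.0515
```

Run:
```python
from h import *
c=snap('wrist','w8.png')
go([.4,-.1,.52],2.8)
```

```text
t 8.65 pos [ 0.5214 -0.2594  0.29  ] w 0.0515 F [ 0.1 -1.1  6.5] jawdir [ 0.997 -0.07   0.011]
ROW [ 0.62  0.46 -6.82] [ 0.1488 -0.1297 -0.2326]
```

View pics/w8.png

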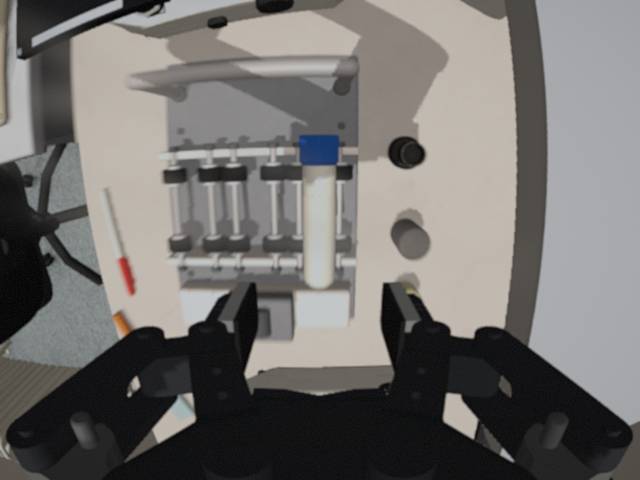

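Run:
```python
from h import *
c=snap('wrist','w9.png'); s=sense(); print(s['tool_pos'])
cv2.imwrite('pics/w9c.png',cv2.resize(c['color'][40:310,120:380],None,fx=3,fy=2.2,interpolation=cv2.INTER_CUBIC))
```

```text
[ 0.52168051 -0.25958438  0.28707619]
```

View pics/w9c.png

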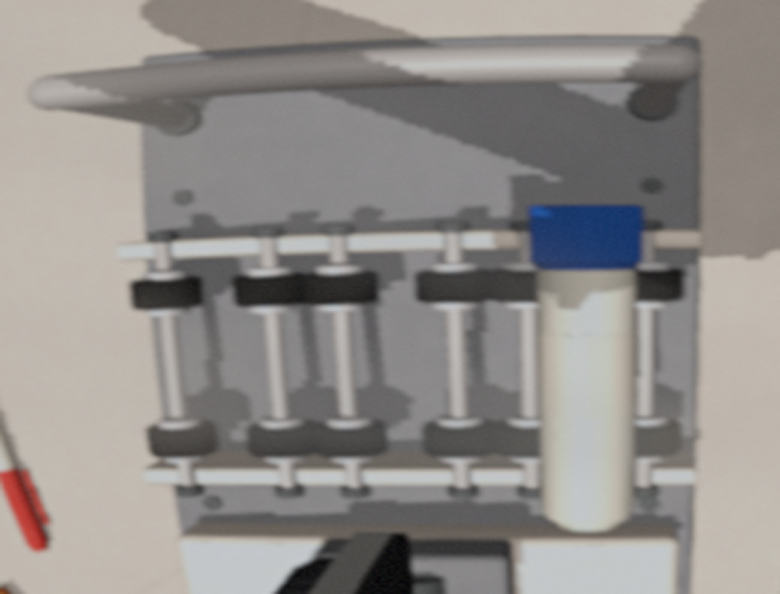

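Run:
```python
from h import *
c=load('w9.png')
W=[(167,293),(271,290),(342,288),(455,286),(182,440),(284,440),(349,440),(458,440)]
M=[(x,y) for y in(.035,-.035) for x in (-.081,-.043,-.019,.019)]
p=lambda u,v,z:onz(c,u/3+120,v/2.2+40,z,1)
for z in (.045,.05):
    P=[p(u,v,z) for u,v in W]; t,th,r=fit2(P,M); print(z,t.round(4),th.round(2)); print((r*1000).round(1).tolist())
    a=np.deg2rad(th);R=np.array([[np.cos(a),-np.sin(a)],[np.sin(a),np.cos(a)]])
    for q in [p(586,207,.0656),p(587,530,.0656),p(45,93,.118),p(685,62,.118),p(300,75,.118)]: print(q.round(4),(R.T@(q[:2]-t)).round(4))
```

```text
0.045 [ 0.4583 -0.2553] -4.19
[[0.2, 0.3], [-0.2, 0.3], [0.4, 0.5], [0.2, 0.7], [0.1, -0.5], [0.3, -0.5], [-0.4, -0.4], [-0.6, -0.4]]
[ 0.525  -0.1896  0.0656] [0.0617 0.0704]
[ 0.5151 -0.3313  0.0656] [ 0.0622 -0.0717]
[ 0.3794 -0.1286  0.118 ] [-0.088   0.1206]
[ 0.5537 -0.1396  0.118 ] [0.0867 0.1224]
[ 0.454  -0.1348  0.118 ] [-0.0131  0.1198]
0.05 [ 0.4596 -0.2544] -4.19
[[0.8, -0.3], [-0.0, -0.2], [0.2, 0.0], [-0.6, 0.3], [0.8, -0.1], [0.5, -0.0], [-0.5, 0.1], [-1.2, 0.2]]
[ 0.525  -0.1896  0.0656] [0.0604 0.0695]
[ 0.5151 -0.3313  0.0656] [ 0.0609 -0.0726]
[ 0.3794 -0.1286  0.118 ] [-0.0892  0.1196]
[ 0.5537 -0.1396  0.118 ] [0.0855 0.1214]
[ 0.454  -0.1348  0.118 ] [-0.0144  0.1189]
```

>>> jog_arm --pt "0 0 0 0 -0.02 -0.05 0.3" --pt "0 0 0 0 -0.05 -0.1 0.3" --pt "0 0 0 0 -0.08 -0.15 0.3" --pt "0 0 0 0 -0.11 -0.19 0.3" --pt "0 0 0 0.02 -0.13 -0.22 0.3"

```text
time_s: 9.2
tool_pos: [0.3942, -0.2328, 0.4919]
tcp_rot: [0.001, 0.732, 0.681, -0.001]
wrist_force: [-0.2, -0.0, 0.3]
width: 0.0557
```

Run:
```python
from h import *
go([.37,.21,.5],2.8)
```

```text
t 9.2 pos [ 0.3942 -0.2328  0.4919] w 0.0557 F [-0.2 -0.   0.3] jawdir [ 0.997 -0.072 -0.   ]
ROW [-0.03  0.11 -6.92] [ 0.4399 -0.056  -0.0089]
```

>>> jog_arm --pt "0 0 -1 0.04 -0.005 -0.015 0.3" --pt "0 0 -2 0.09 -0.01 -0.02 0.3" --pt "0 0 -3 0.14 -0.015 -0.02 0.3" --pt "0 0 -4 0.19 -0.02 -0.02 0.3" --pt "0 0 -5 0.24 -0.03 -0.02 0.3"

```text
time_s: 9.7
tool_pos: [0.3825, 0.0091, 0.51]
tcp_rot: [0.0, 0.701, 0.713, -0.001]
wrist_force: [2.3, 0.3, 0.2]
width: 0.0557
```

Run:
```python
from h import *
go([.3625,.205,.2],2.8)
```

```text
t 9.7 pos [0.3825 0.0091 0.51  ] w 0.0557 F [2.3 0.3 0.2] jawdir [ 1.     0.017 -0.   ]
ROW [-0.01  0.09 -1.82] [ 0.1967 -0.0166  0.3097]
```

>>> jog_arm --pt "0 0 -1 0.05 -0.004 0 0.3" --pt "0 0 -1.8 0.1 -0.008 0 0.3" --pt "0 0 -1.8 0.15 -0.012 0 0.3" --pt "0 0 -1.8 0.197 -0.017 0.01 0.3" --pt "0 0 -1.8 0.197 -0.017 0.06 0.3"

```text
time_s: 10.2
tool_pos: [0.3621, 0.2096, 0.4539]
tcp_rot: [0.001, 0.687, 0.727, 0.004]
wrist_force: [0.2, -0.6, 0.4]
width: 0.0557
```

>>> jog_arm --pt "0 0 0 0 0 0.05 0.3" --pt "0 0 0 0 0 0.1 0.3" --pt "0 0 0 0 0 0.15 0.3" --pt "0 0 0 0 0 0.2 0.3" --pt "0 0 0 0 0 0.24 0.3"

```text
time_s: 10.7
tool_pos: [0.3611, 0.2031, 0.2066]
tcp_rot: [0.0, 0.69, 0.724, -0.002]
wrist_force: [0.6, -0.7, -0.2]
width: 0.0555
```

>>> jog_arm --pt "0 0 0 0 0 0 0.3"

```text
time_s: 10.8
tool_pos: [0.3585, 0.202, 0.2035]
tcp_rot: [-0.002, 0.69, 0.724, -0.006]
wrist_force: [-0.7, 0.5, -0.6]
width: 0.0554
```

Run:
```python
from h import *
c=snap('wrist','w10.png')
go([.3625,.205,.12],2.8)
go([.3625,.205,.067],2.8)
```

```text
t 10.85 pos [0.3605 0.2028 0.2077] w 0.0552 F [ 0.5 -1.   1.4] jawdir [ 0.999  0.048 -0.006]
ROW [-0.35  0.21 -0.02] [0.0025 0.0027 0.0876]
t 10.85 pos [0.3605 0.2028 0.2077] w 0.0552 F [ 0.5 -1.   1.4] jawdir [ 0.999  0.048 -0.006]
ROW [-0.35  0.21 -0.02] [0.0027 0.003  0.1406]
```

View pics/w10.png

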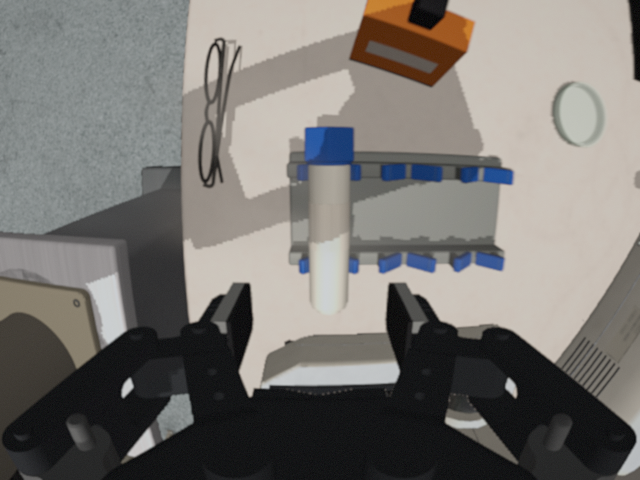

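Run:
```python
from h import *
c=snap('wrist','w11.png')
A=onz(c,329,128,.055,1);B=onz(c,328.5,314,.055,1); m=(A+B)/2; print(A,B,m)
go([.3625,.205,.12],2.8)
```

```text
[0.36261594 0.27739446 0.055     ] [0.3702914  0.13175543 0.055     ] [0.36645367 0.20457495 0.055     ]
t 10.9 pos [0.3622 0.2035 0.2106] w 0.0553 F [-0.  -0.2  0.9] jawdir [ 0.999  0.048 -0.001]
ROW [-0.07  0.12 -0.02] [0.0017 0.0005 0.0906]
```

>>> jog_arm --pt "0 0 0 0.001 0.003 0.04 0.3" --pt "0 0 0 0.001 0.003 0.08 0.3" --pt "0 0 0 0.001 0.003 0.11 0.3" --pt "0 0 0 0.001 0.003 0.13 0.3" --pt "0 0 0 0.001 0.003 0.13 0.3"

```text
time_s: 11.4
tool_pos: [0.3657, 0.2046, 0.0805]
tcp_rot: [0.0, 0.69, 0.724, -0.001]
wrist_force: [-0.6, 0.5, -0.4]
width: 0.0557
```

Run:
```python
from h import *
go([.364,.205,.067],2.8)
```

```text
t 11.4 pos [0.3657 0.2046 0.0805] w 0.0557 F [-0.6  0.5 -0.4] jawdir [ 0.999  0.048 -0.001]
ROW [-0.05  0.11 -0.03] [ 0.0005 -0.0017  0.0135]
```

>>> jog_arm --pt "0 0 0 0 -0.001 0.013 0.3" --pt "0 0 0 0 -0.001 0.013 0.3" --pt "0 0 0 0 -0.001 0.013 -1" --pt "0 0 0 0 -0.001 0.013 -1" --pt "0 0 0 0 -0.001 0.013 -1"

```text
time_s: 11.9
tool_pos: [0.3637, 0.2048, 0.0684]
tcp_rot: [-0.0, 0.69, 0.724, -0.001]
wrist_force: [-10.4, -1.3, 12.3]
width: 0.0279
```

>>> jog_arm --pt "0 0 0 0 0 0 -1" --pt "0 0 0 0 0 0 -1" --pt "0 0 0 0 0 0 -1" --pt "0 0 0 0 0 -0.02 -1" --pt "0 0 0 0 0 -0.05 -1"

```text
time_s: 12.4
tool_pos: [0.3631, 0.204, 0.1167]
tcp_rot: [-0.0, 0.69, 0.724, -0.002]
wrist_force: [-0.1, 0.5, -0.6]
width: 0.0282
```

Run:
```python
from h import *
c=snap('wrist','w12.png')
go([.38,.205,.46],2.8)
```

```text
t 12.45 pos [0.3666 0.2055 0.1231] w 0.0279 F [3.  0.9 3.8] jawdir [0.999 0.049 0.005]
ROW [ 0.28 -0.01 -0.02] [-0.0011  0.0151 -0.3368]
```

View pics/w12.png

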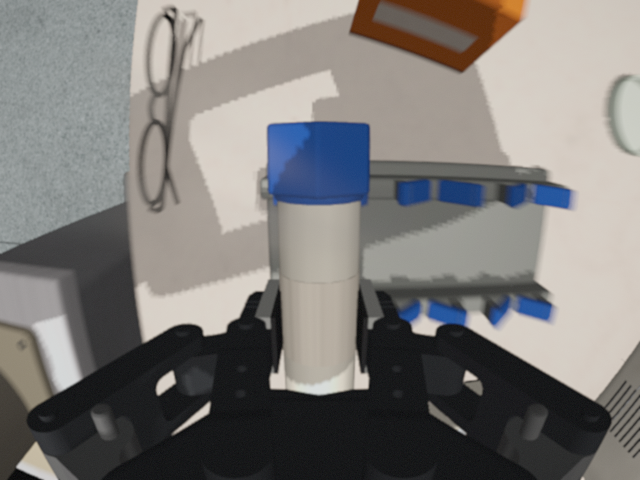

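>>> jog_arm --pt "0 0 0 0 0 -0.05 -1" --pt "0 0 0 0 0 -0.1 -1" --pt "0 0 0 0 0.005 -0.15 -1" --pt "0 0 0 0 0.01 -0.2 -1" --pt "0 0 0 0 0.015 -0.25 -1"

```text
time_s: 12.95
tool_pos: [0.3792, 0.2056, 0.3694]
tcp_rot: [0.001, 0.69, 0.724, 0.0]
wrist_force: [0.3, 0.1, -1.0]
width: 0.0282
```

>>> jog_arm --pt "0 0 0 0 0 -0.05 -1" --pt "0 0 0 0 0 -0.1 -1" --pt "0 0 1 -0.03 0 -0.14 -1" --pt "0 0 2 -0.07 0 -0.15 -1" --pt "0 0 3 -0.12 0 -0.15 -1"

```text
time_s: 13.45
tool_pos: [0.3852, 0.0857, 0.5201]
tcp_rot: [0.002, 0.708, 0.707, 0.002]
wrist_force: [0.2, -0.7, -0.9]
width: 0.0281
```

Run:
```python
from h import *
go([.39,-.25,.5],-4)
```

```text
t 13.45 pos [0.3852 0.0857 0.5201] w 0.0281 F [ 0.2 -0.7 -0.9] jawdir [ 1.    -0.002  0.006]
ROW [0.34 0.03 3.91] [-0.3357  0.0052  0.0204]
```

>>> jog_arm --pt "0 0 1 -0.05 0 0 -1" --pt "0 0 2 -0.1 0 0 -1" --pt "0 0 3 -0.15 0 0 -1" --pt "0 0 4 -0.2 0 0 -1" --pt "0 0 4 -0.25 0.005 0 -1"

```text
time_s: 13.95
tool_pos: [0.3882, -0.1657, 0.5183]
tcp_rot: [0.002, 0.733, 0.68, -0.0]
wrist_force: [1.6, 1.1, -0.3]
width: 0.0281
```

>>> jog_arm --pt "0 0 0 -0.04 0 0.01 -1" --pt "0 0 0 -0.075 0 0.05 -1" --pt "0 0 0 -0.085 0 0.1 -1" --pt "0 0 0 -0.085 0 0.15 -1" --pt "0 0 0 -0.085 0 0.2 -1"

```text
time_s: 14.45
tool_pos: [0.3826, -0.2495, 0.3196]
tcp_rot: [0.001, 0.733, 0.68, -0.0]
wrist_force: [0.9, -0.4, -0.6]
width: 0.0283
```

Run:
```python
from h import *
go([.3966,-.252,.11],-4)
```

```text
t 14.45 pos [ 0.3826 -0.2495  0.3196] w 0.0283 F [ 0.9 -0.4 -0.6] jawdir [ 0.997 -0.075  0.001]
ROW [ 0.07  0.14 -0.31] [-0.0009  0.0139  0.2096]
```

>>> jog_arm --pt "0 0 -0.3 -0.001 0.014 0.05 -1" --pt "0 0 -0.3 -0.001 0.014 0.1 -1" --pt "0 0 -0.3 -0.001 0.014 0.15 -1" --pt "0 0 -0.3 -0.001 0.014 0.185 -1" --pt "0 0 -0.3 -0.001 0.014 0.2 -1"

```text
time_s: 14.95
tool_pos: [0.3946, -0.2494, 0.1167]
tcp_rot: [-0.002, 0.731, 0.683, -0.001]
wrist_force: [0.1, 0.9, -0.4]
width: 0.028
```

>>> jog_arm --pt "0 0 0 0 0 0 -1" --pt "0 0 0 0 0 0 -1"

```text
time_s: 15.15
tool_pos: [0.3972, -0.2515, 0.1219]
tcp_rot: [0.001, 0.731, 0.683, -0.0]
wrist_force: [0.5, 0.0, 0.3]
width: 0.0283
```

Run:
```python
from h import *
c=snap('wrist','w13.png')
go([.3966,-.252,.078],-4)
```

```text
t 15.2 pos [ 0.3978 -0.252   0.1227] w 0.0279 F [ 0.3  0.3 -0.4] jawdir [ 0.998 -0.068  0.002]
ROW [0.14 0.18 0.07] [ 0.     -0.0013  0.0447]
```

View pics/w13.png

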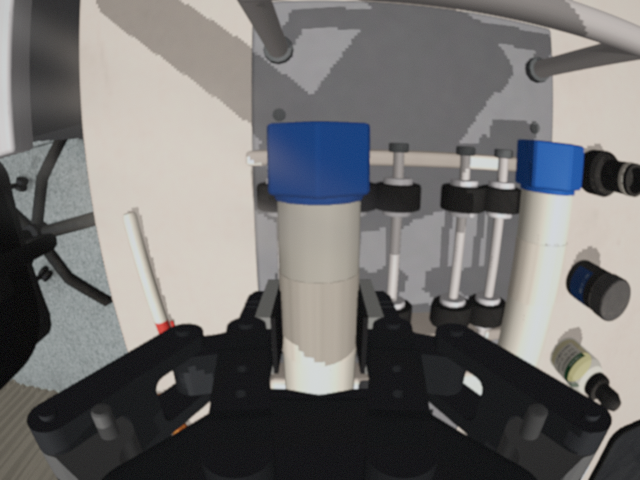

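>>> jog_arm --pt "0 0 0 0 -0.001 0.015 -1" --pt "0 0 0 0 -0.001 0.028 -1" --pt "0 0 0 0 -0.001 0.037 -1" --pt "0 0 0 0 -0.001 0.043 -1" --pt "0 0 0 0 -0.001 0.043 -1"

```text
time_s: 15.7
tool_pos: [0.396, -0.2512, 0.0789]
tcp_rot: [0.0, 0.731, 0.682, -0.0]
wrist_force: [-4.9, 4.2, 10.0]
width: 0.0282
```

Run:
```python
from h import *
go([.3966,-.252,.078],-4)
```

```text
t 15.7 pos [ 0.396  -0.2512  0.0789] w 0.0282 F [-4.9  4.2 10. ] jawdir [ 0.998 -0.068 -0.   ]
ROW [-0.01  0.07  0.08] [-0.0008  0.0006  0.0009]
```

>>> jog_arm --pt "0 0 0 0 0 0 0.2" --pt "0 0 0 0 0 0 0.2" --pt "0 0 0 0 0 0 0.2" --pt "0 0 0 0 0 0 0.2" --pt "0 0 0 0 0 0 0.2"

```text
time_s: 16.2
tool_pos: [0.3957, -0.2511, 0.0778]
tcp_rot: [0.001, 0.731, 0.682, -0.001]
wrist_force: [-0.1, 0.2, -0.5]
width: 0.0515
```

>>> jog_arm --pt "0 0 0 0 0 -0.02 0.2" --pt "0 0 0 0 0 -0.06 0.2" --pt "0 0 0 0 0 -0.11 0.2" --pt "0 0 0 0 0 -0.16 0.2" --pt "0 0 0 0 0 -0.19 0.2"

```text
time_s: 16.7
tool_pos: [0.3967, -0.2515, 0.2724]
tcp_rot: [0.003, 0.731, 0.683, -0.0]
wrist_force: [1.0, -0.7, 0.5]
width: 0.0513
```

>>> jog_arm --pt "0 0 0 0 0 0 0.3"

```text
time_s: 16.8
tool_pos: [0.3978, -0.2525, 0.274]
tcp_rot: [0.005, 0.731, 0.682, 0.0]
wrist_force: [-0.3, -1.2, 0.4]
width: 0.0554
```

Run:
```python
from h import *
c=snap('wrist','w14.png')
go([.4,-.2,.5],-4)
cv2.imwrite('pics/w14c.png',cv2.resize(c['color'][40:330,240:560],None,fx=2.5,fy=2,interpolation=cv2.INTER_CUBIC))
c=snap('top','top1.png')
cv2.imwrite('pics/top1c.png',cv2.resize(c['color'][180:320,100:320],None,fx=3.5,fy=3.5,interpolation=cv2.INTER_CUBIC))
```

```text
t 16.85 pos [ 0.397  -0.2518  0.2708] w 0.0554 F [-0.6  0.2 -1.3] jawdir [ 0.998 -0.068  0.005]
ROW [0.27 0.28 0.08] [ 0.0508  0.0006 -0.2294]
```

View pics/w14c.png

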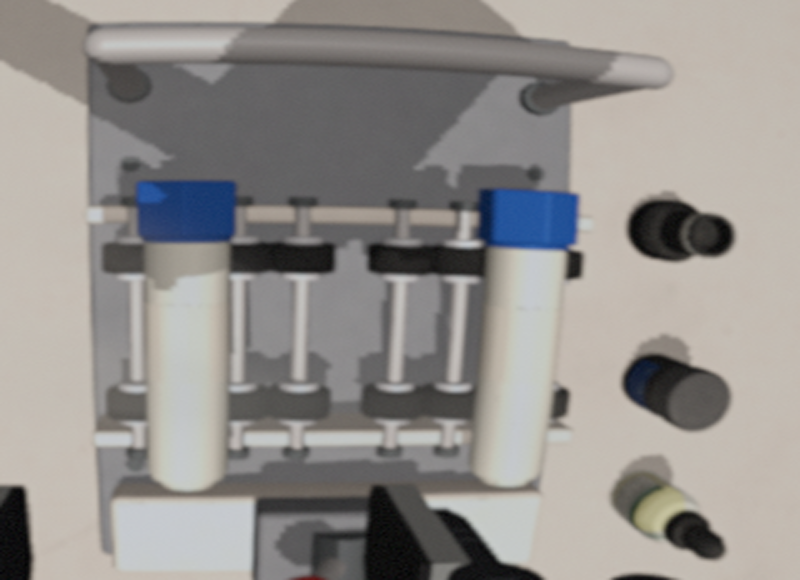

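View pics/top1c.png

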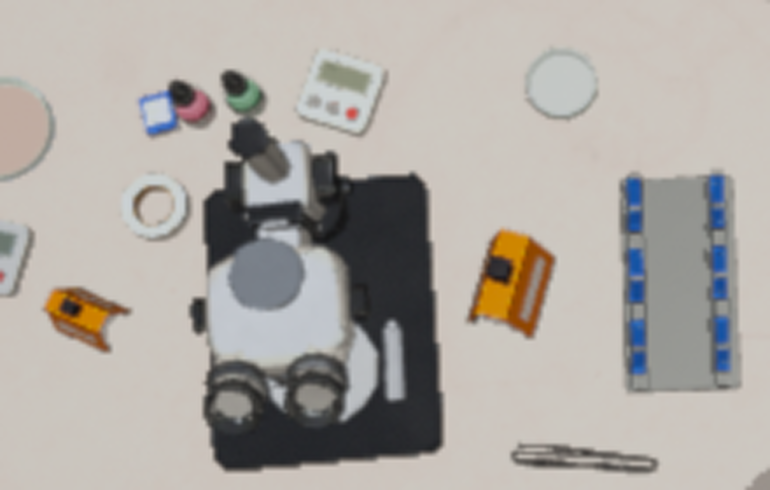

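Run:
```python
from h import *
c=load('w14.png'); p=lambda u,v,z:onz(c,u/2.5+240,v/2+40,z,1)
W=[(303,258),(402,259),(301,404),(394,402)];M=[(-.019,.035),(.019,.035),(-.019,-.035),(.019,-.035)]
t,th,r=fit2([p(u,v,.047) for u,v in W],M); print(t,th,(r*1000).round(1).tolist())
a=np.deg2rad(-4);R=np.array([[np.cos(a),-np.sin(a)],[np.sin(a),np.cos(a)]])
for q in [(187,181),(188,490),(529,190),(507,486)]: print((R.T@(p(*q,.0656)[:2]-t)).round(4))
for q in [(187,181),(188,490),(529,190),(507,486)]: print((R.T@(p(*q,.0656)[:2]-[.4584,-.255])).round(4))
for q in [(95,45),(662,72),(380,50)]: print('bar',p(*q,.118).round(4))
```

```text
[ 0.45768285 -0.25379318] -3.3881857044478307 [[0.2, 0.2], [-0.0, 0.1], [0.4, -0.5], [-0.6, 0.1]]
[-0.0624  0.0701]
[-0.062  -0.0727]
[0.0615 0.0704]
[ 0.064  -0.0727]
[-0.0632  0.0713]
[-0.0628 -0.0716]
[0.0607 0.0715]
[ 0.0632 -0.0715]
bar [ 0.3772 -0.1275  0.118 ]
bar [ 0.5538 -0.1391  0.118 ]
bar [ 0.4604 -0.1338  0.118 ]
```

Run:
```python
from h import *
c=load('top1.png')
for p in [(205,265),(200,265),(226,265)]: print([onz(c,*p,z).round(3).tolist() for z in (.05,.2,.3,.4)])
q=lambda x,y,z: onz(c,x/3.5+100,y/3.5+180,z).round(4)
print('handle',q(498,270,.106), q(505,233,.074),q(478,315,.074))
for p in [(390,232),(391,247),(402,260),(386,240)]: print([onz(c,*p,z).round(3).tolist() for z in (.05,.15,.3,.4)])
s=sense();print(s['q'].round(2),s['tool_pos'].round(3))
go([.38,-.1,.52],35)
```

```text
[[0.398, 0.477, 0.05], [0.371, 0.449, 0.2], [0.354, 0.43, 0.3], [0.336, 0.412, 0.4]]
[[0.398, 0.492, 0.05], [0.371, 0.463, 0.2], [0.354, 0.443, 0.3], [0.336, 0.424, 0.4]]
[[0.399, 0.414, 0.05], [0.372, 0.391, 0.2], [0.355, 0.376, 0.3], [0.337, 0.361, 0.4]]
handle [0.4132 0.3593 0.106 ] [0.4515 0.3587 0.074 ] [0.3805 0.3785 0.074 ]
[[0.509, -0.078, 0.05], [0.485, -0.065, 0.15], [0.449, -0.045, 0.3], [0.425, -0.032, 0.4]]
[[0.463, -0.08, 0.05], [0.441, -0.067, 0.15], [0.409, -0.047, 0.3], [0.388, -0.034, 0.4]]
[[0.424, -0.113, 0.05], [0.404, -0.098, 0.15], [0.376, -0.075, 0.3], [0.356, -0.06, 0.4]]
[[0.484, -0.065, 0.05], [0.461, -0.053, 0.15], [0.427, -0.035, 0.3], [0.405, -0.022, 0.4]]
[-0.67 -0.24  1.82 -0.    1.56 -0.6 ] [ 0.396 -0.251  0.268]
t 16.9 pos [ 0.3961 -0.2511  0.2684] w 0.0556 F [ 0.1 -0.2 -0.5] jawdir [ 0.998 -0.068  0.002]
ROW [ 3.000e-02  1.700e-01 -3.892e+01] [ 0.149 -0.026 -0.252]
```

>>> jog_arm --pt "0 0 -4 0 -0.003 -0.05 0.3" --pt "0 0 -8 0 -0.006 -0.1 0.3" --pt "0 0 -16 0 -0.01 -0.15 0.3" --pt "0 0 -24 0.02 -0.015 -0.2 0.3" --pt "0 0 -32 0.05 -0.02 -0.24 0.3"

```text
time_s: 17.4
tool_pos: [0.3791, -0.2021, 0.504]
tcp_rot: [-0.001, 0.513, 0.858, -0.001]
wrist_force: [2.1, -0.4, -0.7]
width: 0.0554
```

Run:
```python
from h import *
go([.40,.34,.54],77)
```

```text
t 17.4 pos [ 0.3791 -0.2021  0.504 ] w 0.0554 F [ 2.1 -0.4 -0.7] jawdir [ 0.881  0.474 -0.002]
ROW [ -0.1   -0.12 -48.72] [ 0.4676  0.2752 -0.0361]
```

>>> jog_arm --pt "0 0 -8 0.042 0.025 -0.02 0.3" --pt "0 0 -16 0.084 0.05 -0.036 0.3" --pt "0 0 -24 0.127 0.075 -0.036 0.3" --pt "0 0 -32 0.17 0.1 -0.036 0.3" --pt "0 0 -40 0.212 0.125 -0.036 0.3"

```text
time_s: 17.9
tool_pos: [0.3898, 0.0435, 0.5379]
tcp_rot: [-0.001, 0.188, 0.982, -0.001]
wrist_force: [1.0, -0.4, 0.1]
width: 0.0556
```

Run:
```python
from h import *
go([.40,.34,.54],77)
```

```text
t 17.9 pos [0.3898 0.0435 0.5379] w 0.0556 F [ 1.  -0.4  0.1] jawdir [ 0.369  0.93  -0.002]
ROW [-0.13 -0.13 -8.63] [ 0.0997  0.2794 -0.0026]
```

>>> jog_arm --pt "0 0 -4 0.016 0.045 0 0.3" --pt "0 0 -8.6 0.032 0.09 0 0.3" --pt "0 0 -8.6 0.048 0.135 0 0.3" --pt "0 0 -8.6 0.064 0.18 0 0.3" --pt "0 0 -8.6 0.08 0.225 0.01 0.3"

```text
time_s: 18.4
tool_pos: [0.3995, 0.2826, 0.5282]
tcp_rot: [-0.0, 0.116, 0.993, -0.001]
wrist_force: [1.3, 0.3, 0.1]
width: 0.0553
```

>>> jog_arm --pt "0 0 0 0.0 0.03 0.04 0" --pt "0 0 0 0.0 0.05 0.09 0" --pt "0 0 0 0 0.05 0.14 0" --pt "0 0 0 0 0.05 0.19 0" --pt "0 0 0 0 0.05 0.21 0"

```text
time_s: 18.9
tool_pos: [0.4086, 0.3273, 0.3106]
tcp_rot: [-0.004, 0.116, 0.993, -0.004]
wrist_force: [0.7, -1.5, -0.5]
width: 0.0427
```

>>> jog_arm --pt "0 0 0 0 0 0 0"

```text
time_s: 19.0
tool_pos: [0.4086, 0.327, 0.3118]
tcp_rot: [-0.005, 0.116, 0.993, -0.005]
wrist_force: [0.2, -0.4, 0.9]
width: 0.0429
```

Run:
```python
from h import *
c=snap('wrist','w15.png')
go([.40,.35,.3],77)
```

```text
t 19.05 pos [0.4098 0.3277 0.3156] w 0.043 F [-0.9  0.3  0.4] jawdir [ 0.23   0.973 -0.007]
ROW [-0.38 -0.26 -0.32] [0.0146 0.0195 0.0156]
```

View pics/w15.png

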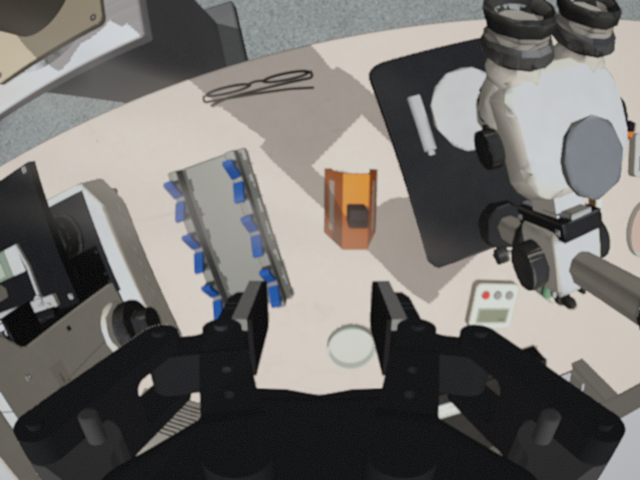

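Run:
```python
from h import *
c=snap('wrist','w16.png')
cv2.imwrite('pics/w16c.png',cv2.resize(c['color'][155:265,310:390],None,fx=6,fy=5,interpolation=cv2.INTER_CUBIC))
go([.40,.35,.3],77)
```

```text
t 19.1 pos [0.4109 0.3283 0.3185] w 0.0427 F [0.4 0.6 0. ] jawdir [ 0.231  0.973 -0.003]
ROW [-0.19 -0.07 -0.33] [0.0156 0.0186 0.0185]
```

View pics/w16c.png

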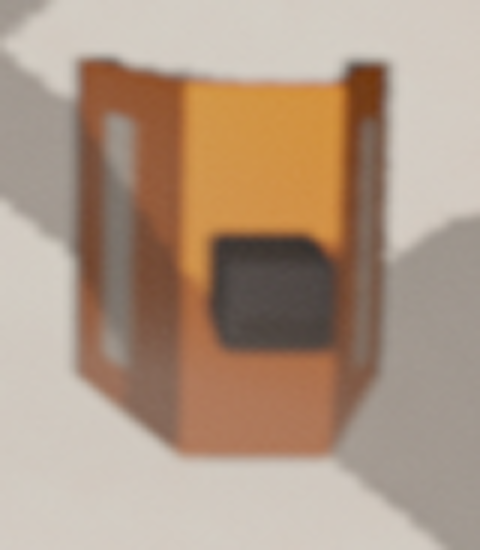

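Run:
```python
from h import *
c=load('w16.png'); p=lambda u,v,z:onz(c,u/6+310,v/5+155,z,1)
A,B,C,D=[p(*q,.074) for q in [(182,82),(345,82),(180,455),(332,455)]]
print(A.round(4),B.round(4),C.round(4),D.round(4)); n=(A+B)/2;f=(C+D)/2;print('ridge',n,f,(n+f)/2,np.linalg.norm(f-n),np.rad2deg(np.arctan2((f-n)[1],(f-n)[0])), np.linalg.norm(A-B),np.linalg.norm(C-D))
print('left edge ang',np.rad2deg(np.arctan2((C-A)[1],(C-A)[0])),np.rad2deg(np.arctan2((D-B)[1],(D-B)[0])))
print('handle',[p(*q,.106).round(4).tolist() for q in [(218,238),(308,238),(330,260),(226,347),(333,347)]])
```

```text
[0.3787 0.3555 0.074 ] [0.3844 0.3814 0.074 ] [0.4518 0.3388 0.074 ] [0.4577 0.3639 0.074 ]
ridge [0.38155104 0.36845743 0.074     ] [0.45476248 0.35135408 0.074     ] [0.41815676 0.35990576 0.074     ] 0.07518270944471853 -13.149369537201368 0.026478400275214933 0.02574128360154557
left edge ang -12.868345407359092 -13.429284119002226
handle [[0.4043, 0.3536, 0.106], [0.4073, 0.3668, 0.106], [0.412, 0.3692, 0.106], [0.4241, 0.3505, 0.106], [0.4278, 0.3664, 0.106]]
```

Run:
```python
from h import *
go([.417,.3597,.16],76.9)
```

```text
t 19.1 pos [0.4109 0.3283 0.3185] w 0.0427 F [0.4 0.6 0. ] jawdir [ 0.231  0.973 -0.003]
ROW [-0.19 -0.07 -0.23] [0.0011 0.0324 0.1584]
```

>>> jog_arm --pt "0 0 0 0.001 0.032 0.03 0" --pt "0 0 0 0.001 0.032 0.07 0" --pt "0 0 0 0.001 0.032 0.11 0" --pt "0 0 0 0.001 0.032 0.14 0" --pt "0 0 0 0.001 0.032 0.15 0"

```text
time_s: 19.6
tool_pos: [0.4171, 0.3594, 0.1676]
tcp_rot: [-0.001, 0.116, 0.993, -0.002]
wrist_force: [-0.7, 0.4, 0.0]
width: 0.0428
```

>>> jog_arm --pt "0 0 0 0 0 0 0" --pt "0 0 0 0 0 0 0"

```text
time_s: 19.8
tool_pos: [0.4191, 0.3606, 0.1721]
tcp_rot: [0.001, 0.116, 0.993, 0.0]
wrist_force: [-0.5, 0.7, 0.6]
width: 0.0425
```

Run:
```python
from h import *
c=snap('wrist','w17.png')
go([.417,.3597,.103],76.9)
```

```text
t 19.85 pos [0.4192 0.3608 0.1724] w 0.043 F [-0.1 -0.3 -0.3] jawdir [0.231 0.973 0.002]
ROW [ 0.11  0.19 -0.23] [ 0.0021 -0.0017  0.0694]
```

View pics/w17.png

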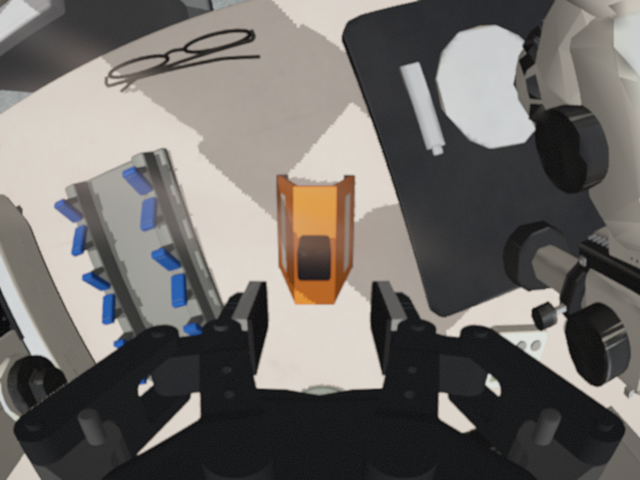

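>>> jog_arm --pt "0.1 0.2 -0.2 0.002 -0.002 0.02 0" --pt "0.1 0.2 -0.2 0.002 -0.002 0.04 0" --pt "0.1 0.2 -0.2 0.002 -0.002 0.058 0" --pt "0.1 0.2 -0.2 0.002 -0.002 0.068 0" --pt "0.1 0.2 -0.2 0.002 -0.002 0.068 0"

```text
time_s: 20.35
tool_pos: [0.4152, 0.3581, 0.1013]
tcp_rot: [-0.002, 0.114, 0.993, -0.002]
wrist_force: [-0.4, -0.5, -0.5]
width: 0.0427
```

Run:
```python
from h import *
c=snap('wrist','w18.png')
go([.417,.3597,.103],76.9)
```

```text
t 20.4 pos [0.4156 0.3584 0.1021] w 0.0429 F [-0.  -0.2  1.1] jawdir [ 0.227  0.974 -0.003]
ROW [-0.15 -0.15 -0.02] [-0.001   0.0015 -0.0009]
```

View pics/w18.png

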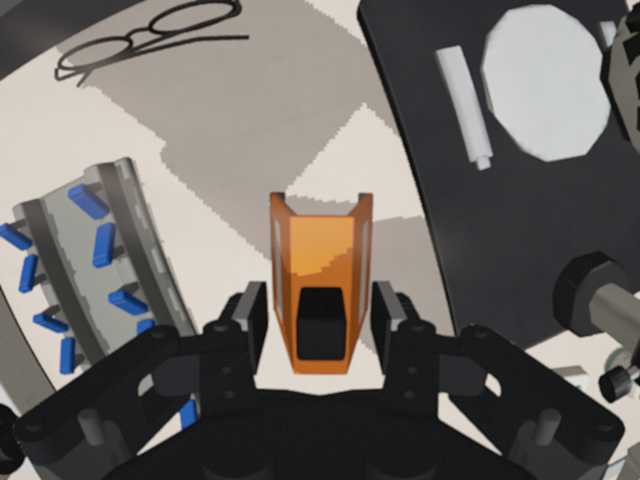

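>>> jog_arm --pt "0 0 0 0 0 -0.001 -1" --pt "0 0 0 0 0 -0.001 -1" --pt "0 0 0 0 0 -0.001 -1" --pt "0 0 0 0 0 -0.001 -1" --pt "0 0 0 0 0 -0.001 -1"

```text
time_s: 20.9
tool_pos: [0.4163, 0.3588, 0.1042]
tcp_rot: [-0.001, 0.114, 0.993, -0.001]
wrist_force: [-1.1, -2.3, 6.6]
width: 0.0168
```

>>> jog_arm --pt "0 0 0 0 0 0 -1" --pt "0 0 0 0 0 0 -1" --pt "0 0 0 0 0 -0.01 -1" --pt "0 0 0 0 0 -0.03 -1" --pt "0 0 0 0 0 -0.05 -1"

```text
time_s: 21.4
tool_pos: [0.4151, 0.3581, 0.1531]
tcp_rot: [-0.002, 0.114, 0.993, -0.002]
wrist_force: [-0.6, 0.1, -0.9]
width: 0.0168
```

Run:
```python
from h import *
c=snap('wrist','w19.png')
go([.38,.3,.54],76.9)
```

```text
t 21.45 pos [0.4169 0.3594 0.1574] w 0.0169 F [1.8 1.8 2.8] jawdir [0.227 0.974 0.001]
ROW [ 0.03  0.   -0.02] [ 0.0224 -0.0661 -0.3826]
```

View pics/w19.png

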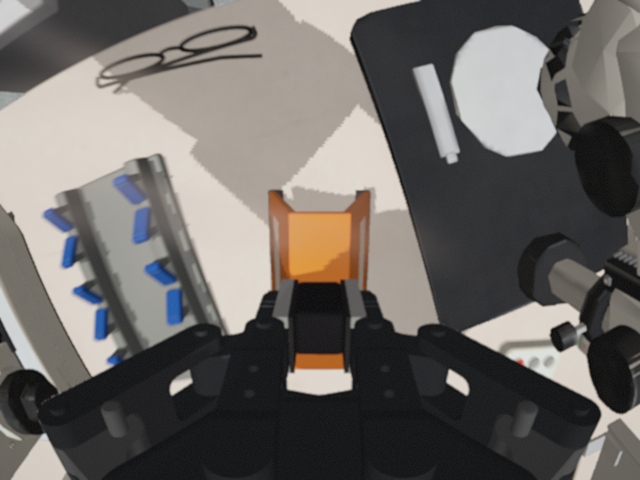

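>>> jog_arm --pt "0 0 0 0 0 -0.04 -1" --pt "0 0 0 0 -0.01 -0.09 -1" --pt "0 0 0 0.005 -0.02 -0.14 -1" --pt "0 0 0 0.01 -0.03 -0.19 -1" --pt "0 0 0 0.01 -0.04 -0.24 -1"

```text
time_s: 21.95
tool_pos: [0.3968, 0.3226, 0.3902]
tcp_rot: [-0.002, 0.114, 0.993, -0.001]
wrist_force: [1.2, 0.8, -1.2]
width: 0.0169
```

>>> jog_arm --pt "0 0 0 0 0 -0.05 -1" --pt "0 0 0 0 0 -0.1 -1" --pt "0 0 0 0.005 -0.02 -0.14 -1" --pt "0 0 0 0.01 -0.04 -0.17 -1" --pt "0 0 0 0.01 -0.06 -0.18 -1"

```text
time_s: 22.45
tool_pos: [0.3743, 0.2668, 0.5727]
tcp_rot: [0.001, 0.114, 0.993, 0.0]
wrist_force: [0.2, 0.3, -1.4]
width: 0.0171
```

Run:
```python
from h import *
go([.38,-.1,.57],86)
```

```text
t 22.45 pos [0.3743 0.2668 0.5727] w 0.0171 F [ 0.2  0.3 -1.4] jawdir [0.226 0.974 0.001]
ROW [ 0.05  0.09 -9.08] [-0.0886 -0.356   0.0025]
```

>>> jog_arm --pt "0 0 -1.5 -0.01 -0.04 0 -1" --pt "0 0 -3 -0.02 -0.085 0 -1" --pt "0 0 -4.5 -0.032 -0.13 0 -1" --pt "0 0 -6 -0.045 -0.178 0 -1" --pt "0 0 -7 -0.057 -0.226 0 -1"

```text
time_s: 22.95
tool_pos: [0.3786, 0.0327, 0.569]
tcp_rot: [-0.001, 0.052, 0.999, -0.001]
wrist_force: [1.5, 0.4, -1.1]
width: 0.0169
```

Run:
```python
from h import *
go([.4,-.135,.56],86)
```

```text
t 22.95 pos [0.3786 0.0327 0.569 ] w 0.0169 F [ 1.5  0.4 -1.1] jawdir [ 0.105  0.994 -0.003]
ROW [-0.16 -0.15 -2.01] [-0.0388 -0.1645  0.0094]
```

>>> jog_arm --pt "0 0 -1 -0.01 -0.045 0 -1" --pt "0 0 -2 -0.02 -0.09 0 -1" --pt "0 0 -2 -0.03 -0.135 0 -1" --pt "0 0 -2 -0.039 -0.165 0.01 -1" --pt "0 0 -2 -0.039 -0.165 0.03 -1"

```text
time_s: 23.45
tool_pos: [0.4005, -0.1376, 0.5391]
tcp_rot: [-0.002, 0.038, 0.999, -0.002]
wrist_force: [-0.4, 1.0, -1.8]
width: 0.017
```

Run:
```python
from h import *
c=snap('wrist','w20.png')
go([.4668,-.1353,.3],86)
```

```text
t 23.5 pos [ 0.4003 -0.136   0.5352] w 0.0172 F [ 2.2 -0.1 -3.8] jawdir [ 0.076  0.997 -0.001]
ROW [-0.07 -0.45 -0.33] [-0.0681  0.006   0.2346]
```

View pics/w20.png

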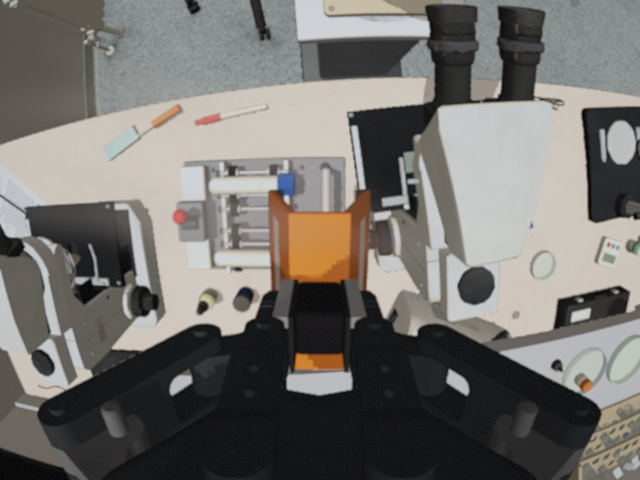

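>>> jog_arm --pt "0 0 0 -0.01 -0.003 0.045 -1" --pt "0 0 0 -0.025 0.002 0.09 -1" --pt "0 0 0 -0.04 0.004 0.135 -1" --pt "0 0 0 -0.055 0.005 0.18 -1" --pt "0 0 -0.3 -0.067 0.006 0.22 -1"

```text
time_s: 24.0
tool_pos: [0.467, -0.1325, 0.3171]
tcp_rot: [-0.002, 0.033, 0.999, -0.001]
wrist_force: [-0.3, -0.4, -1.1]
width: 0.0167
```

>>> jog_arm --pt "0 0 0 0 0 0 -1" --pt "0 0 0 0 0 0 -1"

```text
time_s: 24.2
tool_pos: [0.4664, -0.1329, 0.3196]
tcp_rot: [-0.003, 0.033, 0.999, -0.001]
wrist_force: [-0.2, 0.7, 0.6]
width: 0.0175
```

Run:
```python
from h import *
c=snap('wrist','w21.png')
go([.4668,-.1353,.25],86)
```

```text
t 24.25 pos [ 0.4671 -0.1334  0.3214] w 0.017 F [ 0.8 -1.2 -1.2] jawdir [ 0.066  0.998 -0.004]
ROW [-0.2  -0.09  0.2 ] [ 0.     -0.0017  0.0714]
```

View pics/w21.png

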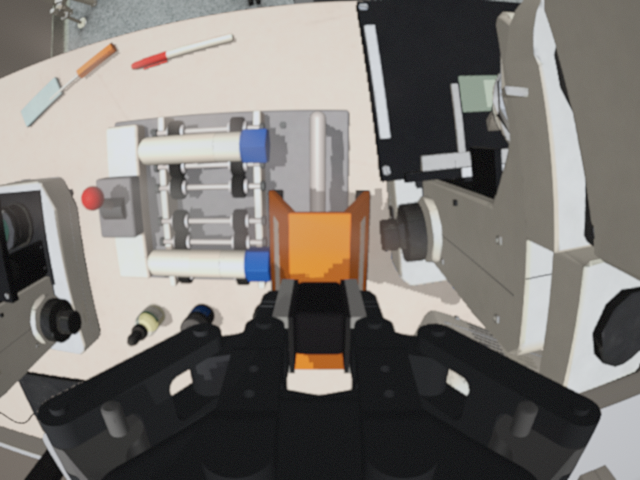

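Run:
```python
from h import *
c=load('w21.png')
for p in [(382,235),(525,120),(500,330),(318,120),(317,180)]: print(p,[onz(c,*p,z,1).round(3).tolist() for z in (.05,.1,.118,.15,.2,.3)])
# hand marker geometry: seat in tool: TCP +0.033 along z below? feet edges
s=sense();R=Rt(s['tcp_rot'])
for d in (-.038,.038):
  for yy in(-.013,.013): print(proj(c,s['tool_pos']+R@[d,yy,.103-.074],1).round(1))
```

```text
(382, 235) [[0.505, -0.066, 0.05], [0.492, -0.074, 0.1], [0.487, -0.077, 0.118], [0.478, -0.082, 0.15], [0.465, -0.09, 0.2], [0.438, -0.106, 0.3]]
(525, 120) [[0.38, 0.109, 0.05], [0.383, 0.079, 0.1], [0.384, 0.068, 0.118], [0.385, 0.048, 0.15], [0.388, 0.018, 0.2], [0.393, -0.043, 0.3]]
(500, 330) [[0.642, 0.091, 0.05], [0.611, 0.063, 0.1], [0.6, 0.053, 0.118], [0.58, 0.035, 0.15], [0.549, 0.007, 0.2], [0.487, -0.05, 0.3]]
(318, 120) [[0.378, -0.128, 0.05], [0.381, -0.128, 0.1], [0.382, -0.128, 0.118], [0.384, -0.128, 0.15], [0.387, -0.128, 0.2], [0.393, -0.128, 0.3]]
(317, 180) [[0.441, -0.133, 0.05], [0.436, -0.132, 0.1], [0.434, -0.132, 0.118], [0.431, -0.132, 0.15], [0.426, -0.131, 0.2], [0.415, -0.129, 0.3]]
[288.5 372.1]
[343.5 372.2]
[283.2 212.9]
[348.2 212.9]
```

>>> jog_arm --pt "-0.2 0 0.1 0 -0.002 0.03 -1" --pt "-0.2 0 0.1 0 -0.002 0.06 -1" --pt "-0.2 0 0.1 0 -0.002 0.085 -1" --pt "-0.2 0 0.1 0 -0.002 0.1 -1" --pt "-0.2 0 0.1 0 -0.002 0.1 -1"

```text
time_s: 24.75
tool_pos: [0.466, -0.1357, 0.2191]
tcp_rot: [-0.002, 0.034, 0.999, 0.0]
wrist_force: [-0.0, -0.5, -1.0]
width: 0.0169
```

>>> jog_arm --pt "0 0 0 0 0 0 -1" --pt "0 0 0 0 0 0 -1"

```text
time_s: 24.95
tool_pos: [0.4674, -0.1362, 0.2214]
tcp_rot: [-0.0, 0.034, 0.999, -0.0]
wrist_force: [-0.1, -0.5, -1.2]
width: 0.0169
```

Run:
```python
from h import *
c=snap('wrist','w22.png')
go([.4668,-.1355,.16],86)
```

```text
t 25.0 pos [ 0.4672 -0.1361  0.2211] w 0.0166 F [ 0.2 -0.2 -0.4] jawdir [ 0.068  0.998 -0.   ]
ROW [-0.02 -0.03  0.08] [0.0004 0.0006 0.0611]
```

View pics/w22.png

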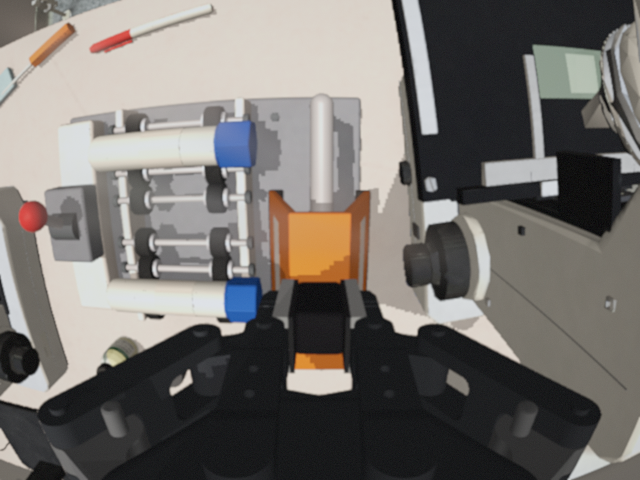

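>>> jog_arm --pt "0 0 0 0 0.001 0.02 -1" --pt "0 0 0 0 0.001 0.038 -1" --pt "0 0 0 0 0.001 0.052 -1" --pt "0 0 0 0 0.001 0.058 -1" --pt "0 0 0 0 0.001 0.061 -1"

```text
time_s: 25.5
tool_pos: [0.466, -0.1346, 0.1589]
tcp_rot: [-0.002, 0.034, 0.999, 0.0]
wrist_force: [-11.1, 5.5, 22.5]
width: 0.017
```

>>> jog_arm --pt "0 0 0 0 0 0 -1"

```text
time_s: 25.6
tool_pos: [0.4666, -0.1349, 0.1591]
tcp_rot: [-0.001, 0.034, 0.999, 0.0]
wrist_force: [-0.3, 0.3, -0.3]
width: 0.0173
```

Run:
```python
from h import *
c=snap('scene','s23.png')
cv2.imwrite('pics/s23c.png',cv2.resize(c['color'][180:320,380:580],None,fx=4,fy=4,interpolation=cv2.INTER_CUBIC))
go([.4668,-.1355,.158],86)
```

```text
t 25.65 pos [ 0.4667 -0.1349  0.1591] w 0.017 F [-1.4  0.5  2.9] jawdir [0.068 0.998 0.   ]
ROW [ 0.01 -0.12  0.08] [-0.0001 -0.0006  0.0011]
```

View pics/s23c.png

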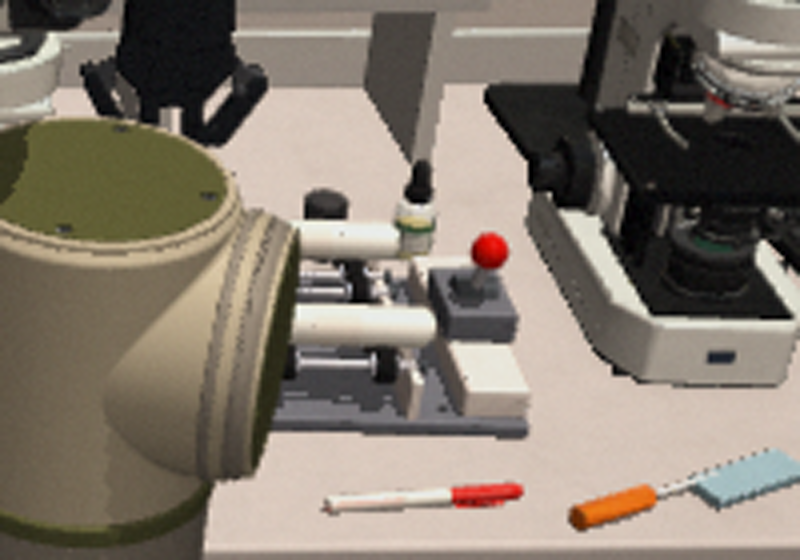

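>>> jog_arm --pt "0 0 0 0 0 0 -0.1" --pt "0 0 0 0 0 0 -0.1" --pt "0 0 0 0 0 0 -0.1" --pt "0 0 0 0 0 0 -0.1" --pt "0 0 0 0 0 0 -0.1"

```text
time_s: 26.15
tool_pos: [0.4661, -0.1346, 0.1579]
tcp_rot: [-0.002, 0.034, 0.999, 0.0]
wrist_force: [-0.7, 0.2, 0.0]
width: 0.0385
```

>>> jog_arm --pt "0 0 0 0 0 -0.01 -0.1" --pt "0 0 0 0 0 -0.03 -0.1" --pt "0 0 0 0 0 -0.06 -0.1" --pt "0 0 0 0 0 -0.1 -0.1" --pt "0 0 0 0 0 -0.13 -0.1"

```text
time_s: 26.65
tool_pos: [0.4668, -0.1348, 0.2912]
tcp_rot: [-0.001, 0.034, 0.999, 0.0]
wrist_force: [0.4, -0.7, -0.1]
width: 0.0384
```

>>> jog_arm --pt "0 0 0 0 0 0 -0.1" --pt "0 0 0 0 0 0 -0.1"

```text
time_s: 26.85
tool_pos: [0.467, -0.1349, 0.2893]
tcp_rot: [-0.001, 0.034, 0.999, -0.0]
wrist_force: [-0.9, 0.1, -1.2]
width: 0.0381
```

Run:
```python
from h import *
c=snap('wrist','w24.png')
go([.4,-.36,.3],86)
```

```text
t 26.9 pos [ 0.4664 -0.1347  0.2879] w 0.0385 F [-0.1  1.1  0.7] jawdir [0.068 0.998 0.001]
ROW [ 0.04 -0.21  0.08] [ 0.0509 -0.2293 -0.0121]
```

View pics/w24.png

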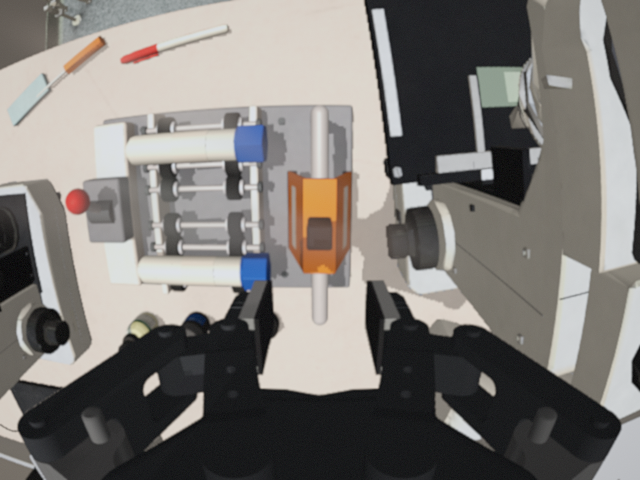

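Run:
```python
from h import *
c=load('w24.png')
m=cv2.inRange(cv2.cvtColor(c['color'],cv2.COLOR_BGR2HSV),(0,180,80),(8,255,255)); n,l,s,ce=cv2.connectedComponentsWithStats(m)
for i in range(1,n):
    if s[i,4]>60: print(s[i],ce[i],onz(c,*ce[i],.102,1).round(4))
p=lambda u,v,z: onz(c,u,v,z,1)
# marker ridge ends on top z=.129
a=p(319.5,178,.129);b=p(319.5,273,.129);print(a,b,np.rad2deg(np.arctan2((b-a)[1],(b-a)[0])),np.linalg.norm(a-b))
go([.379,-.363,.25],86); go([.379,-.363,.11],86)
```

```text
[ 0.4296201  -0.13105525  0.129     ] [ 0.5050296  -0.13616015  0.129     ] -3.872770558144718 0.0755821001605699
t 26.9 pos [ 0.4664 -0.1347  0.2879] w 0.0385 F [-0.1  1.1  0.7] jawdir [0.068 0.998 0.001]
ROW [ 0.04 -0.21  0.08] [ 0.0715 -0.2338  0.038 ]
t 26.9 pos [ 0.4664 -0.1347  0.2879] w 0.0385 F [-0.1  1.1  0.7] jawdir [0.068 0.998 0.001]
ROW [ 0.04 -0.21  0.08] [ 0.071  -0.2339  0.178 ]
```

>>> jog_arm --pt "0 0 0 0.01 -0.03 0 -1" --pt "0 0 0 0.025 -0.08 0 -1" --pt "0 0 0 0.04 -0.13 0 -1" --pt "0 0 0 0.055 -0.18 0.01 -1" --pt "0 0 0 0.071 -0.225 0.02 -1"

```text
time_s: 27.4
tool_pos: [0.3813, -0.3499, 0.2678]
tcp_rot: [-0.002, 0.034, 0.999, 0.001]
wrist_force: [0.2, 0.3, 0.3]
width: -0.0001
```

>>> jog_arm --pt "0 0 0 0 -0.009 0.02 -1" --pt "0 0 0 0 -0.009 0.04 -1" --pt "0 0 0 0 -0.009 0.06 -1" --pt "0 0 0 0 -0.009 0.06 -1" --pt "0 0 0 0 -0.009 0.06 -1"

```text
time_s: 27.9
tool_pos: [0.3812, -0.3569, 0.2082]
tcp_rot: [-0.003, 0.034, 0.999, 0.001]
wrist_force: [0.4, -1.0, 1.0]
width: -0.0005
```

Run:
```python
from h import *
c=snap('wrist','w25.png')
go([.379,-.363,.11],86)
for n in [(-.024,-.113,.102)]:
    a=np.deg2rad(-4); X=[.4584+np.cos(a)*n[0]-np.sin(a)*n[1],-.255+np.sin(a)*n[0]+np.cos(a)*n[1],n[2]]; print(X,proj(c,X,1))
```

```text
t 27.95 pos [ 0.3818 -0.3574  0.2094] w 0.0002 F [0.6 0.4 1.1] jawdir [0.068 0.998 0.001]
ROW [ 0.06 -0.23  0.09] [ 0.002  -0.0059  0.0994]
[np.float64(0.426575981260678), np.float64(-0.36605058230950116), 0.102] [308.08482357 312.87969983]
```

View pics/w25.png

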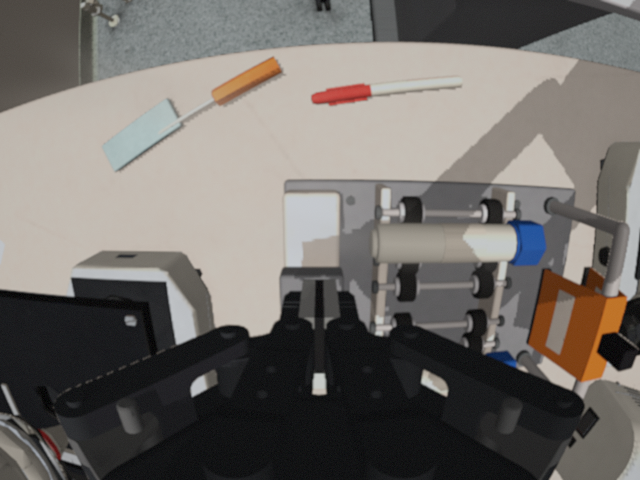

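>>> jog_arm --pt "0 0 0 0.002 -0.006 0.03 -1" --pt "0 0 0 0.002 -0.006 0.06 -1" --pt "0 0 0 0.002 -0.006 0.085 -1" --pt "0 0 0 0.002 -0.006 0.1 -1" --pt "0 0 0 0.002 -0.006 0.1 -1"

```text
time_s: 28.45
tool_pos: [0.3784, -0.3624, 0.1078]
tcp_rot: [-0.003, 0.034, 0.999, 0.002]
wrist_force: [-0.2, 0.4, -0.7]
width: -0.0
```

Run:
```python
from h import *
c=snap('scene','s26.png')
cv2.imwrite('pics/s26c.png',cv2.resize(c['color'][180:320,380:580],None,fx=4,fy=4,interpolation=cv2.INTER_CUBIC))
go([.4505,-.3677,.11],86)
```

```text
t 28.5 pos [ 0.3791 -0.3632  0.1094] w 0.0001 F [ 0.5  0.  -0.3] jawdir [0.068 0.998 0.001]
ROW [ 0.07 -0.24  0.09] [-0.0716  0.0004 -0.0009]
```

View pics/s26c.png

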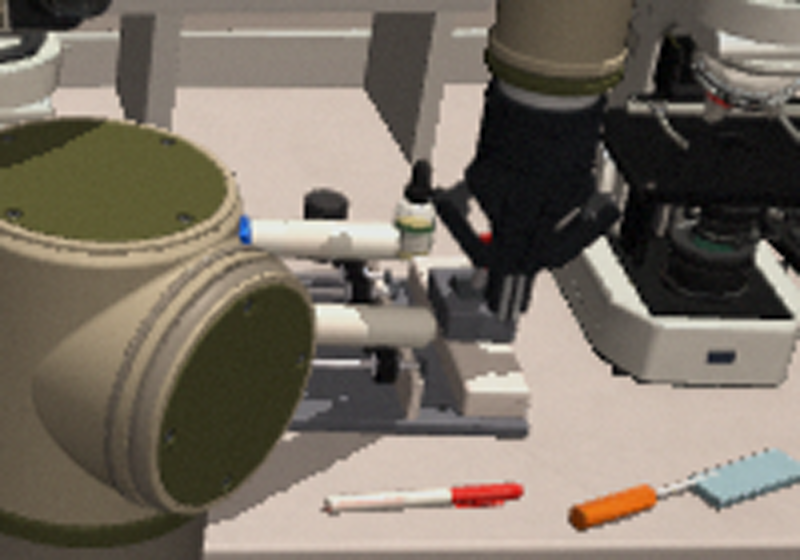

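>>> jog_arm --pt "0 0 0 -0.015 0 0 -1" --pt "0 0 0 -0.03 0 0 -1" --pt "0 0 0 -0.045 0 0 -1" --pt "0 0 0 -0.056 0 0 -1" --pt "0 0 0 -0.064 0 0 -1"

```text
time_s: 29.0
tool_pos: [0.4443, -0.3685, 0.1108]
tcp_rot: [-0.001, 0.034, 0.999, -0.0]
wrist_force: [-0.9, 0.4, 0.7]
width: 0.0003
```

>>> jog_arm --pt "0 0 0 -0.004 0 0 -1" --pt "0 0 0 -0.008 0 0 -1" --pt "0 0 0 -0.008 0 0 -1"

```text
time_s: 29.3
tool_pos: [0.4503, -0.3685, 0.1091]
tcp_rot: [-0.003, 0.034, 0.999, 0.0]
wrist_force: [-4.4, -1.1, 2.9]
width: 0.0003
```

Run:
```python
from h import *
c=snap('top','t27.png')
cv2.imwrite('pics/t27c.png',cv2.resize(c['color'][180:320,380:540],None,fx=4,fy=4,interpolation=cv2.INTER_CUBIC))
go([.4505,-.3677,.11],86)
```

```text
t 29.35 pos [ 0.4503 -0.3685  0.1091] w 0.0002 F [-4.9 -0.   3.2] jawdir [0.069 0.998 0.001]
ROW [ 0.04 -0.28  0.07] [-0.0001  0.0008 -0.0009]
```

View pics/t27c.png

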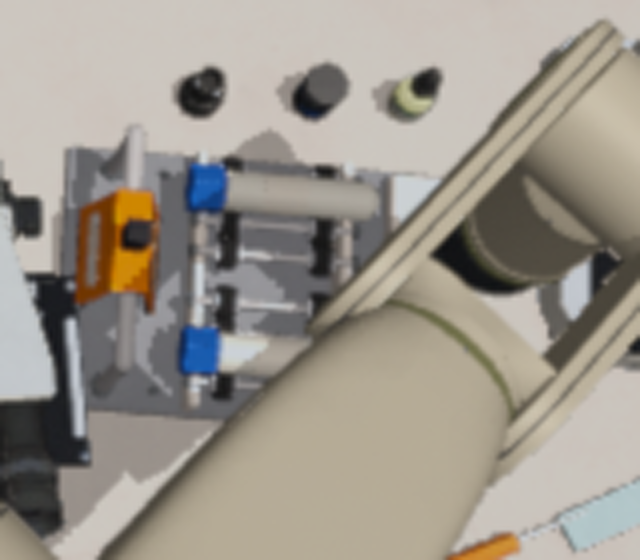

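>>> jog_arm --pt "0 0 0 -0.002 0 0 -1" --pt "0 0 0 -0.002 0 0 -1"

```text
time_s: 29.55
tool_pos: [0.4507, -0.3685, 0.1089]
tcp_rot: [-0.004, 0.034, 0.999, 0.001]
wrist_force: [-14.0, 0.5, 8.4]
width: 0.0001
```

>>> jog_arm --pt "0 0 0 -0.002 0 0 -1" --pt "0 0 0 -0.002 0 0 -1"

```text
time_s: 29.75
tool_pos: [0.451, -0.3685, 0.1089]
tcp_rot: [-0.006, 0.035, 0.999, 0.001]
wrist_force: [-22.6, 2.8, 15.1]
width: 0.0001
```

>>> jog_arm --pt "0 0 0 0.02 0 0 -1" --pt "0 0 0 0.05 0 0 -1" --pt "0 0 0 0.06 0 -0.03 -1" --pt "0 0 0 0.06 0 -0.08 -1" --pt "0 0 0 0.06 0 -0.13 -1"

```text
time_s: 30.25
tool_pos: [0.3944, -0.3638, 0.2396]
tcp_rot: [-0.002, 0.035, 0.999, 0.001]
wrist_force: [1.4, -0.8, -0.0]
width: -0.0002
```

>>> jog_arm --pt "0 0 0 0 0.03 -0.04 -1" --pt "0 0 0 0.01 0.07 -0.08 -1" --pt "0 0 0 0.02 0.12 -0.1 -1" --pt "0 0 0 0.02 0.13 -0.12 -1" --pt "0 0 0 0.02 0.13 -0.12 -1"

```text
time_s: 30.75
tool_pos: [0.386, -0.232, 0.3641]
tcp_rot: [0.002, 0.033, 0.999, -0.001]
wrist_force: [0.7, -0.1, 0.8]
width: -0.0005
```

Run:
```python
from h import *
c=snap('wrist','w28.png')
s=snap('scene','s28.png')
cv2.imwrite('pics/s28c.png',cv2.resize(s['color'][180:320,380:580],None,fx=4,fy=4,interpolation=cv2.INTER_CUBIC))
print(sense()['tool_pos'])
```

```text
[ 0.38521263 -0.23350859  0.3599683 ]
```

View pics/w28.png

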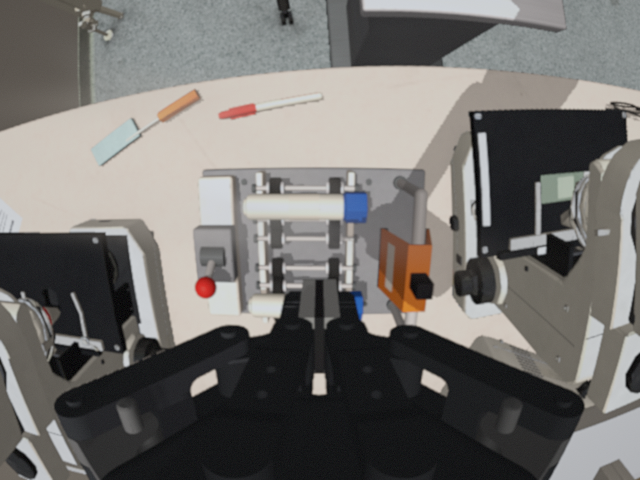

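View pics/s28c.png

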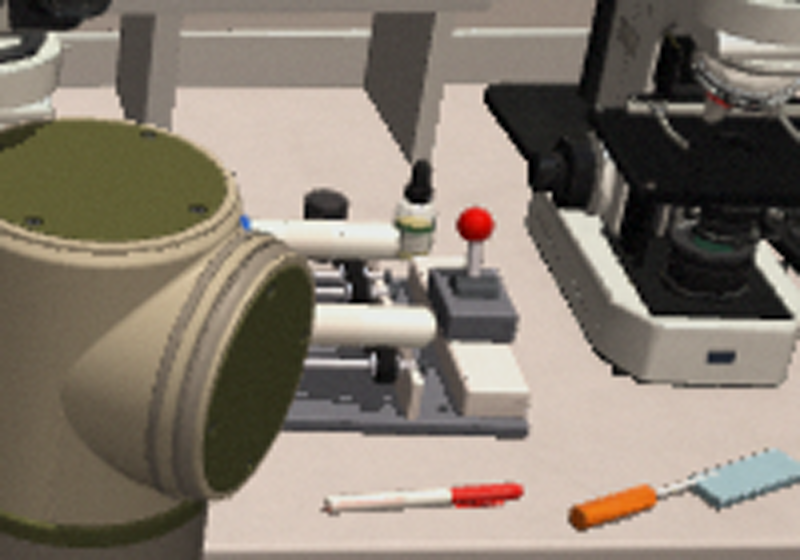

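Run:
```python
from h import *
w=load('w28.png');s=load('s28.png')
def red(c,box):
    x0,y0,x1,y1=box; m=cv2.inRange(cv2.cvtColor(c['color'],cv2.COLOR_BGR2HSV),(0,170,70),(8,255,255)); k=np.zeros_like(m);k[y0:y1,x0:x1]=m[y0:y1,x0:x1]
    M=cv2.moments(k,True); return M['m10']/M['m00'],M['m01']/M['m00']
a=red(w,(185,265,230,305));b=red(s,(485,225,515,250));print(a,b)
o1,d1=ray(w,*a,True);o2,d2=ray(s,*b);A=np.c_[d1,-d2];k=np.linalg.lstsq(A,o2-o1,rcond=None)[0]
P=(o1+d1*k[0]+o2+d2*k[1])/2;print(P,np.linalg.norm(o1+d1*k[0]-o2-d2*k[1]))
th=np.deg2rad(-4);R=np.array([[np.cos(th),-np.sin(th)],[np.sin(th),np.cos(th)]])
for X in (P,onz(w,*a,.102,True)): print((R.T@(X[:2]-[.4584,-.255])).round(4),X[2])
```

```text
(205.1168384879725, 286.88316151202747) (498.40384615384613, 235.6153846153846)
[ 0.47311581 -0.36846035  0.10215422] 0.0007895141060075854
[ 0.0226 -0.1122] 0.10215422257365286
[ 0.0227 -0.1118] 0.10199999999999992
```

Run:
```python
from h import *
c=snap('top','t29.png')
cv2.imwrite('pics/t29c.png',cv2.resize(c['color'][180:320,380:540],None,fx=4,fy=4,interpolation=cv2.INTER_CUBIC))
```

```text
(no output)
```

View pics/t29c.png

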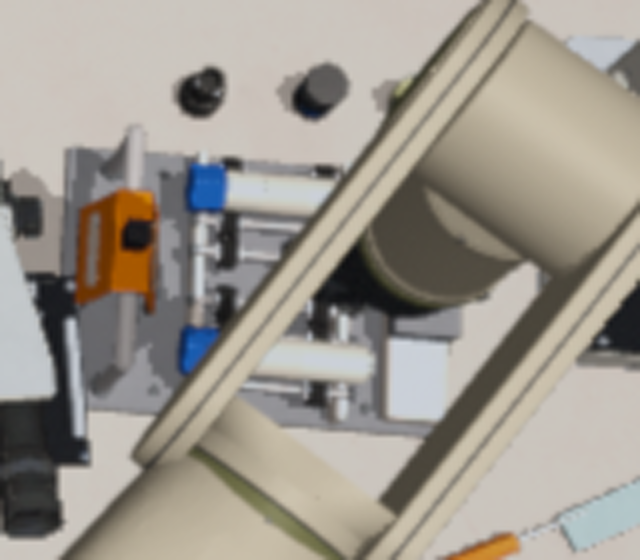

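The top view still shows both caps at (208,188) and (200,350) in their lanes, and the marker astride the bar at (130,240). The arm is clear of everything, so I am handing the job in.

```bash
python3 -c "
from plant import *
print(finish_job())"
```

```text
the job is handed in; nothing more can be done
None
```

The job is done and handed in at about 31 s. The cradle held two tubes; they now lie in the two outer lanes of the mixer, the run marker hangs on the bar, and the lever was switched on last.

- **Tubes:** after each release, both measured centred along the rollers to within about 1 mm and sat on their lane lines to within about 2 mm. The last top view still shows both in place, though the arm hid part of each tube body.
- **Marker:** it hangs mid-bar with its ridge at −3.9°, against about −4° measured for the mixer. It came to rest at the predicted height. I checked level only from the camera views; the last one still shows it there.
- **Lever:** I pushed it until it stopped moving and the force rose to about 22 N, then backed off. Measured from two views, the ball is at x = +22.6 mm and z = 102 mm; fully on is +24 mm and 102 mm. The 1.4 mm gap is within the calibration's 2 mm.

I saw no grip slip or knock to the marker. The other things on the bench were not touched. No check failed.

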